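# Clamp a sample tin for the seam check

### The arm

A 7-joint arm with a two-finger parallel gripper is mounted at the origin on the work surface. World frame = base frame: x ahead of the robot, y to its left, z up, the work surface at z = 0. Lengths are in m, angles in rad, forces in N, time in s.
With the tool pointing down it reaches from about 0.425 to 0.925 m from the base axis. Payload 6.8 kg.
Tool frame: the origin (TCP) lies between the finger pads; the fingertips stand 19 mm ahead of it and the grasp point (between the pads) is the TCP; z points along the fingers, x is the direction in which the jaws open and shut, and the axes are right-handed (so a half turn about z gives the same grasp; the last joint's range is limited). The gripper opens to 85 mm and grips with 20 to 120 N. Pads are 22 mm wide; open, the fingers measure 114 mm over their backs; the gripper's body (76 mm by 85 mm) begins 54 mm behind the grasp point. The pads swing forward as they close: fully open they stand 13 mm farther back than shut.
Start: joints at [1.115, 0.477, 0.022, 1.555, -0.011, 1.109, -0.083], TCP at [0.23, -0.635, 0.25] pointing down, gripper open.
Joint ranges: [-2.96, 2.96], [-0.34, 2.1], [-1.41, 1.46], [0.24, 2.44], [-1.37, 4.51], [0.17, 1.92], [-2.96, 2.96]. Speed limits (rad/s): [2.39, 2.39, 3.14, 3.14, 3.14, 3.14, 3.14].

### API

Orientations are given as a unit quaternion [x, y, z, w].
In Python, from workcell import env gives the robot as it stands. The module is installed in compiled form; this text tells all that it offers.
- The arm moves only by the tool jog_arm, never from a script. Its arguments are lists of equal length, an entry for each row: "linear": the shift along the tool's x, y, z normalised to -1 to 1, where 1 is 0.4 m, a list of three; "delta_rot": the turn, a rotation vector about the tool's x, y, z normalised to -1 to 1, where 1 is 180 degrees, a list of three; "gripper": the gripper's target within -1 to 1 (fully open at 1, half-way at 0, shut at -1). A call has exactly 10 rows; each row is the pose to reach, as a shift and turn from the pose commanded when the call began, along the tool's axes at that moment, turning the shorter way round; what a row does not reach only later rows make up. A row lasts 1/10 s, in which the tool goes at most 50 mm and 8.59 degrees, less where a joint would pass 70% of its speed; a pose out of reach is approached as far as the arm can. A call with a number of a shift or a turn outside -1 to 1 is refused whole. A call with a gripper value outside its range is refused whole. The fingers move at their own pace and stop on an object; "newtons" is the grip in N (left out, the last holds). Time passes only in rows, so rows that repeat a pose let the fingers close, or fill a call up. It gives the time, the measured TCP pose, the force and the opening at its end, in the units of the state.
- env.observe(): the state, without advancing time (a new reading comes with each control period).
- env.read_camera(name): name is "scene" or "top" or "wrist"; returns a dict with "pixels" (384x512x3 uint8, blue, green, red), "mtx" (3x3 intrinsics, pixels), "R" (3x3) and "t" (3): a world point X has camera coordinates R X + t; the wrist camera has in their place "T_tool_cam" (4x4, takes a point from camera to tool coordinates, whose origin is the TCP and whose axes are the tool frame's). Camera axes: x right, y down, z forward; pixel columns grow to the right and rows downward; lengths in m; the calibration is good to about 2 mm. A picture is of the moment at which its call begins: read the wrist's pose just before it. There is no depth.
- env.job_done(): hands the job in, once; it reports no verdict.
The state is a dict: "clock": time; "joint_positions": joint angles; "dq": joint speeds; "tau": joint torques, N m; "tcp_pos": TCP position; "ee_rot": TCP orientation; "wrist_force": force on the tool from outside, world axes, zero at the start; "moment": the same for the moment, N m; "opening": opening from 0.0 (shut) to 1.0 (fully open).
Only numpy, scipy, OpenCV 4.12 (cv2) and the standard library are available. Lean on these libraries where they do the work, as an engineer would, in place of code of your own. Each camera call takes 0.05 s, during which the arm holds its last target.

### The job

Stand the gold sample tin upright on the narrow raised seat of the bench clamp, gently, let go of it, then pump the clamp's red trigger until the blue soft pad holds the tin firmly against the V-shaped jaw, the pad pressed about half way in but never squeezed flat, which would dent the tin. Work the clamp by its trigger only, never pushing the rod or jaw along by hand, and finish while still holding the trigger squeezed so that the tin stays gripped for the reading. Leave the jar, the carton and the dial gauge where they are.

Things in the scene. Friction and masses are not known exactly. Their poses are not given: they have to be found in the camera images.
- tin_mid (a point): Centre (half-way up) of the tin to be clamped: an upright round gold metal tin with a paper label, 54 mm in diameter, 74 mm tall, about 0.16 kg, standing on the bench at the start. Its z axis is the tin's axis.
- clamp: Bench ratchet clamp, bolted down; origin on the bench under the seat's centre, z up, +y the way the jaw advances (handle to seat to V jaw). Along its y in mm: seat 0, V jaw 20 to 50 (92 high), open above and to both sides; grey body -209 to -137, 123 high, 30 wide; base plate -235 to 65, 76 wide, 8 thick; rod axis 71 above the bench, its tail to -260.
- seat (a point): Centre of the top of the narrow white round seat, 40 mm in diameter, 34 mm above the bench. A 54 mm tin standing centred on it is 4 mm short of touching the V jaw; the jaw pushes it home.
- anvil: The fixed V-shaped jaw (grey upright with two blue slanted faces 36 mm high, centred 71 mm above the bench), fixed to the clamp. Same origin and axes as clamp. A 54 mm tin pressed into the V has its axis at clamp x = 0, y = +4 mm.
- handle (a point): Middle of the fixed upright white handle at the height where the trigger is worked, 180 mm above the bench: clamp x = 0, y = -198 mm. The handle is 26 mm wide (x), 16 mm thick (y) and rises from the body to 207 mm above the bench.
- trigger_grip (a point): Axis of the red trigger's rounded finger bar (level, along clamp x, 30 mm long, 14 mm thick), on the +y side of the handle, about 181 mm above the bench; trigger top about 190 mm. Handle and bar together span 55 mm along y released and 33 mm fully squeezed, so two fingers from above can straddle them. Squeezing or pushing the bar towards the handle (-y) works the ratchet.
- trigger (a joint): Trigger angle: 0 released, 0.33 rad fully squeezed to the handle (the bar has moved 23 mm); squeeze past 0.25 to gain a tooth. Its pin lies at clamp y = -169 mm, 112.5 mm above the bench; the bar is 70 mm from it, straight above it at 0.165 rad. It springs back when let go. Pushing the bar takes about 6 N in the air, up to 20 N with the pad nearly flat.
- rod (a joint): How far (m) the toothed rod with the moving jaw has advanced, 0 to 0.056; starts at 0 to 0.016. A full squeeze of the trigger advances it one 6 mm tooth (up to 10 mm when it has just run back): some idle play first, then 34 mm per rad. On release it stays, or runs back by less than one tooth if the pad is pressing. The pad meets a tin resting in the V jaw at 0.040.
- pad (a joint): How far (m) the soft blue pad on the moving jaw is pressed in: 0 free, 0.012 squeezed flat. It gives 1 mm for every 2.2 N.
- pad_face (a point): Centre of the front face of the soft blue pad (40 mm wide, 36 mm high, 16 mm thick) on the moving jaw, 71 mm above the bench.
- jar: Bystander: a small amber jar with a white lid, 58 mm in diameter, 85 mm tall; origin at the centre of its underside.
- carton: Bystander: a small paper drink carton with a gable top and yellow band, 56 mm square, 121 mm tall; origin at the centre of its underside.
- gauge: Bystander: a steel dial gauge lying flat on the bench, dial 48 mm across, 13 mm high, with a stem 80 mm long; origin at the centre of the dial's underside.
Mind the look-alikes: they are no part of the job. What is shaped like the part that bears tin_mid but pink or turquoise is not meant.

How it is judged:
By the outcome, as a careful person would: the job done as asked, in the order asked, and still so for the second after the job is handed in, while the arm keeps its last pose, push and grip.
It also fails if it takes over 72 s, if anything falls off the work surface, if the arm or the gripper's body presses on something with over 40 N, if the wrist force passes 120 N, or if a joint passes its speed limit or range.

## Working session

There is one attempt and no reset: what is moved stays moved. The work goes in short steps, Python scripts to look and compute and a tool call to move; the robot and the scene stay as the last step left them, time stands still between calls to the robot, and variables do not carry over. Pictures are saved under pics/ and viewed, and the job is handed in when it is done.

Besides the shell and the picture viewer there is one more tool, called after "Call:" as name(argument=value, ...) on one line, values as JSON. jog_arm: Moves the arm, as the interface text tells. Scaled input: -1 to 1 covers 0.4 m each way for a shift and 180 degrees each way for a turn. Its arguments: {"type":"object","properties":{"linear":{"type":"array"},"delta_rot":{"type":"array"},"gripper":{"type":"array"},"newtons":{"type":"number"}},"required":["linear","delta_rot","gripper"]}

```bash
mkdir -p pics; python3 - <<'E'
from workcell import env
import cv2,numpy as np
s=env.observe();print(s)
for n in ["scene","top"]:
    d=env.read_camera(n);cv2.imwrite(f"pics/{n}0.png",d["pixels"]);np.savez(f"{n}0.npz",**d);print(n,d["mtx"],d["R"],d["t"])
d=env.read_camera("wrist");cv2.imwrite("pics/wrist0.png",d["pixels"]);print(d["mtx"],d["T_tool_cam"])
E
```

```text
{'clock': 0.0, 'joint_positions': array([ 1.11488496,  0.47778392,  0.02234695,  1.55649024, -0.01153128,
        1.10929028, -0.08310563]), 'dq': array([-8.44786335e-04,  6.75334520e-05, -5.92677402e-04,  2.38308405e-03,
        4.35301600e-04,  7.98761441e-04, -2.76124195e-04]), 'tau': array([ 2.62749118e-04, -5.96444356e+01,  1.60785310e+00, -2.81201237e+01,
        1.24364629e-02,  9.13012773e-03,  2.80760912e-05]), 'tcp_pos': array([ 0.22986236, -0.63404422,  0.24932029]), 'ee_rot': array([ 8.18790389e-01, -5.74091847e-01, -7.85773993e-04, -4.82238363e-04]), 'wrist_force': array([0.33573334, 0.36552252, 0.07221162]), 'moment': array([ 0.06147619, -0.02321735,  0.0236249 ]), 'opening': 1.0009517595746986}
scene [[362.49504324   0.         251.47296635]
 [  0.         362.49504324 186.46779463]
 [  0.           0.           1.        ]] [[ 4.32568597e-01  9.01600604e-01  8.71711925e-04]
 [ 7.03619790e-01 -3.36976803e-01 -6.25592380e-01]
 [-5.63740721e-01  2.71224972e-01 -7.80149610e-01]] [-0.25358692 -0.28130576  1.32200327]
top [[386.27114943   0.         260.3077225 ]
 [  0.         386.27114943 201.21061885]
 [  0.           0.           1.        ]] [[ 0.00798278 -0.99970399 -0.02298277]
 [-0.99338695 -0.00529561 -0.11469234]
 [ 0.11453668  0.02374634 -0.99313517]] [0.04413057 0.55854782 1.25983524]
[[329.02451806   0.         252.34315836]
 [  0.         329.02451806 193.05318889]
 [  0.           0.           1.        ]] [[ 9.99999845e-01 -4.39037117e-05  5.54159336e-04 -7.40502539e-04]
 [-1.20580349e-04  9.56010587e-01  2.93332139e-01 -7.50889854e-02]
 [-5.42660562e-04 -2.93332161e-01  9.56010433e-01 -1.25018590e-01]
 [ 0.00000000e+00  0.00000000e+00  0.00000000e+00  1.00000000e+00]]
```

View pics/scene0.png

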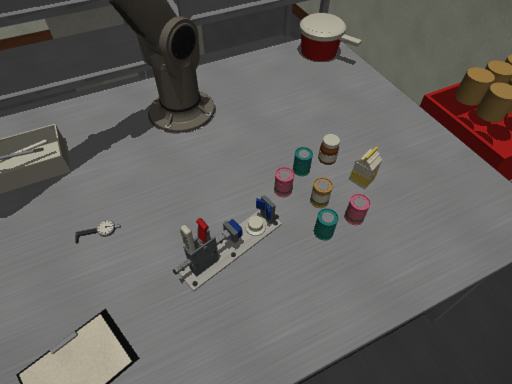

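View pics/top0.png

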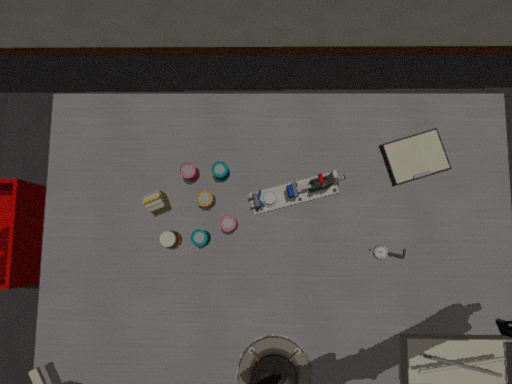

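View pics/wrist0.png

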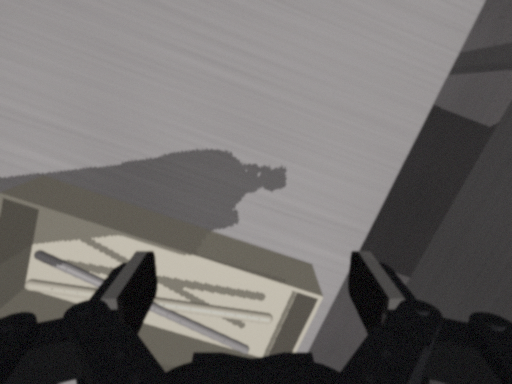

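```bash
cat > h.py <<'E'
import numpy as np,cv2
def load(n): return dict(np.load(n+".npz"))
def ray(d,u,v,z):
    R,t=d["R"],d["t"]; c=-R.T@t; r=R.T@np.linalg.solve(d["mtx"],[u,v,1.]); return c+r*(z-c[2])/r[2]
def proj(d,X):
    c=d["R"]@np.asarray(X)+d["t"]; p=d["mtx"]@c; return p[:2]/p[2]
E
python3 - <<'E'
from h import *
t=load("top0");s=load("scene0")
a=t["pixels"][150:260,140:350];b=s["pixels"][110:290,170:390]
cv2.imwrite("pics/tz.png",cv2.resize(a,None,fx=3.8,fy=3.8,interpolation=cv2.INTER_CUBIC))
cv2.imwrite("pics/sz.png",cv2.resize(b,None,fx=3.3,fy=3.3,interpolation=cv2.INTER_CUBIC))
for n,uv,z in [("tin",(205,199),.074),("seat",(269,199),.034)]: print(n,ray(t,*uv,z))
for n,uv,z in [("tin",(322,185),.074),("seat",(256,223),.034)]: print(n,ray(s,*uv,z))
E
```

```text
tin [0.55974842 0.22678114 0.074     ]
seat [0.56567964 0.01881209 0.034     ]
tin [0.56788759 0.2256776  0.074     ]
seat [0.57794436 0.01744176 0.034     ]
```

View pics/tz.png

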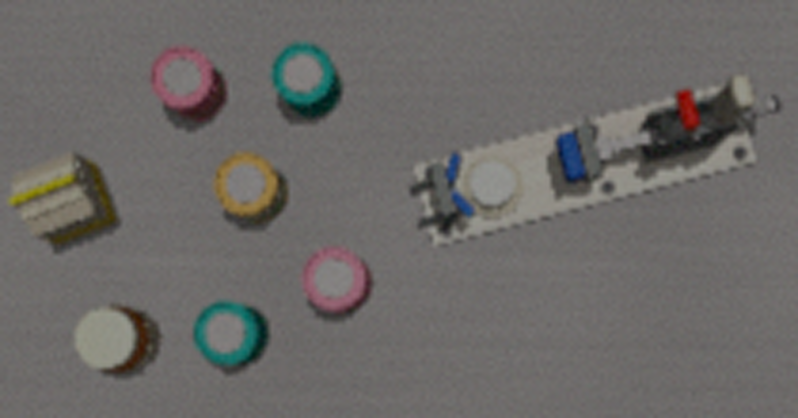

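View pics/sz.png

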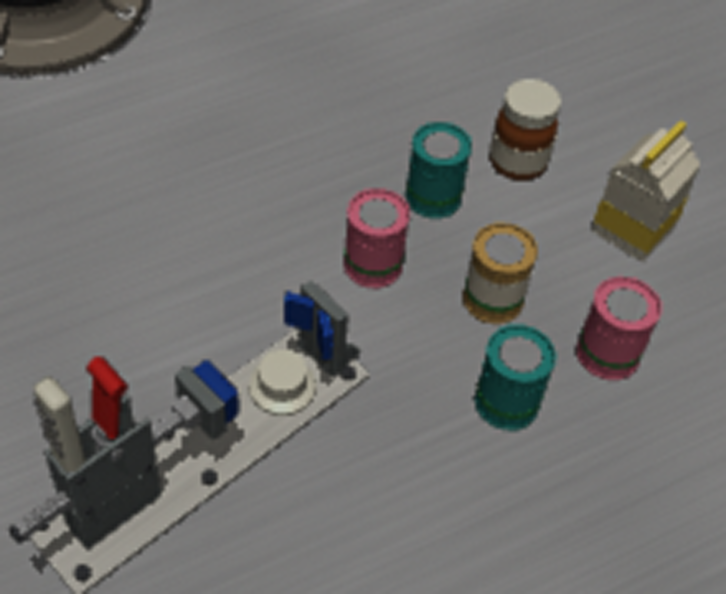

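```bash
python3 - <<'E'
from h import *
t=load("top0");s=load("scene0")
def comps(d,lo,hi,box,name):
    u0,v0,u1,v1=box
    hsv=cv2.cvtColor(d["pixels"],cv2.COLOR_BGR2HSV); m=cv2.inRange(hsv,lo,hi)
    mm=np.zeros_like(m);mm[v0:v1,u0:u1]=m[v0:v1,u0:u1]
    n,l,st,c=cv2.connectedComponentsWithStats(mm)
    for i in range(1,n):
        if st[i,4]>15: print(name,st[i],c[i])
    return mm
for nm,d,box in [("top",t,(185,180,225,220)),("scene",s,(305,170,340,215))]:
    mm=comps(d,(10,90,60),(25,255,255),box,nm+" gold")
    ys,xs=np.nonzero(mm);print(xs.min(),xs.max(),ys.min(),ys.max())
    print(d["pixels"][box[1]:box[3],(box[0]+box[2])//2].tolist()[::3])
comps(t,(100,120,40),(130,255,255),(240,170,350,215),"blue")
comps(s,(100,120,40),(130,255,255),(170,180,300,290),"blue")
comps(t,(0,150,70),(8,255,255),(240,170,350,215),"red")
comps(s,(0,150,70),(8,255,255),(170,180,230,290),"red")
# plate: whitish
for nm,d,box in [("top",t,(240,160,350,220)),("scene",s,(170,180,300,290))]:
    hsv=cv2.cvtColor(d["pixels"],cv2.COLOR_BGR2HSV)
    m=comps(d,(10,10,110),(40,110,255),box,nm+" white")
    cv2.imwrite(f"pics/m_{nm}.png",cv2.resize(m[box[1]:box[3],box[0]:box[2]],None,fx=5,fy=5,interpolation=cv2.INTER_NEAREST))
E
```

```text
top gold [196 190  18  17 134] [204.53731343 198.26119403]
196 213 190 206
[[103, 104, 108], [104, 103, 106], [103, 103, 106], [94, 105, 110], [75, 118, 142], [126, 127, 126], [123, 125, 128], [127, 128, 130], [68, 119, 146], [45, 59, 60], [79, 81, 83], [103, 103, 107], [102, 103, 106], [105, 106, 109]]
scene gold [313 178  20  18 191] [322.58638743 186.85863874]
scene gold [311 202  17   6  46] [318.76086957 204.95652174]
311 332 178 207
[[125, 125, 126], [123, 124, 124], [124, 126, 128], [64, 118, 149], [120, 119, 119], [121, 122, 122], [124, 124, 123], [63, 117, 149], [30, 57, 73], [80, 91, 95], [80, 91, 96], [38, 62, 38], [33, 62, 81], [99, 104, 45], [104, 111, 36]]
blue [287 185   7  13  61] [289.7704918  190.93442623]
blue [256 198   9  12  87] [260.10344828 203.79310345]
blue [266 204   5  15  54] [268.2962963  210.74074074]
blue [229 219  13  19  91] [236.12087912 226.98901099]
red [318 174   6  10  39] [320.51282051 178.51282051]
red [197 218  11  25 156] [201.3525641  229.19230769]
top white [332 166   8  12  44] [335.11363636 172.68181818]
top white [323 171   7   5  20] [325.85 173.15]
top white [295 175  23  13 114] [304.63157895 181.13157895]
top white [253 181  86  34 758] [288.11345646 196.72559367]
top white [249 191   9   7  24] [252.08333333 193.20833333]
top white [342 200   7   9  24] [345.5  203.75]
scene white [ 185  210   97   80 1315] [235.65779468 247.21749049]
scene white [180 224  11  11  73] [185.10958904 228.68493151]
scene white [217 240  10  10  42] [221.11904762 244.5       ]
scene white [180 266  11  10  50] [184.74 271.04]
```

View pics/m_top.png

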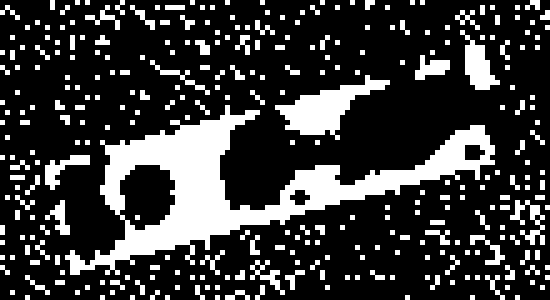

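View pics/m_scene.png

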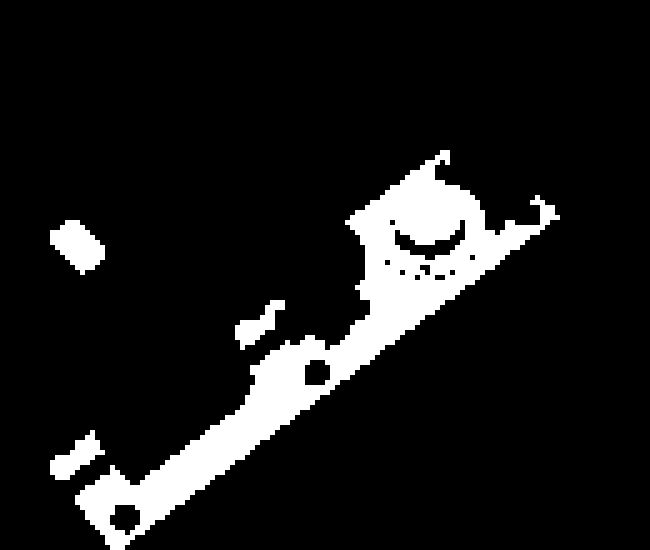

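```bash
python3 - <<'E'
from h import *
t=load("top0");s=load("scene0")
for uv in [(255.2,214.2),(338.4,191.),(249.8,192.6),(333.5,170.5)]:print("top plate",ray(t,*uv,.008))
for uv in [(281.5,223.4),(195,290.3)]:print("scene plate",ray(s,*uv,.008))
print("seat",ray(t,269.3,198.2,.034),ray(s,255.7,223,.034))
print("tin",ray(t,204.6,198.5,.074),ray(s,322.5,185.7,.074))
print("handle top",ray(t,334.8,174.0,.207),ray(s,185.3,228.5,.207))
print("bar",ray(t,320.5,178.5,.19),ray(s,202,223,.19))
print("pad",ray(t,289,190.5,.089))
for n,uv,z in [("jar",(168,239),.085),("carton",(152,202),.115),("pink1",(228,223),.074),("pink2",(188,171),.074),("teal1",(200,238),.074),("teal2",(219.5,169),.074),("gauge",(381,252),.013)]: print(n,ray(t,*uv,z)[:2])
E
```

```text
top plate [0.5165598 0.0654465 0.008    ]
top plate [ 0.59749682 -0.21723466  0.008     ]
top plate [0.59054668 0.08463576 0.008     ]
top plate [ 0.66835527 -0.20158921  0.008     ]
scene plate [0.59462528 0.08825359 0.008     ]
scene plate [ 0.67339785 -0.19447037  0.008     ]
seat [0.56837935 0.0178238  0.034     ] [0.57759594 0.0167145  0.034     ]
tin [0.56137921 0.22812657 0.074     ] [0.5706021  0.22557464 0.074     ]
handle top [ 0.61878041 -0.17193167  0.207     ] [ 0.62615686 -0.17333533  0.207     ]
bar [ 0.60837088 -0.13270088  0.19      ] [ 0.61732477 -0.13457398  0.19      ]
pad [ 0.58677573 -0.04517185  0.089     ]
jar [0.42924266 0.34027542]
carton [0.54442042 0.38723585]
pink1 [0.48221446 0.15046795]
pink2 [0.6520181  0.28504245]
teal1 [0.43339631 0.23982117]
teal2 [0.65903912 0.18150598]
gauge [ 0.392767   -0.35417354]
```

```bash
cat >> h.py <<'E'
from scipy.spatial.transform import Rotation as Ro
def toolR(yawdeg):
    a=np.radians(yawdeg); x=np.array([np.cos(a),np.sin(a),0]); z=np.array([0,0,-1.]); return np.c_[x,np.cross(z,x),z]
def delta(p0,R0,p1,yaw):
    R1=toolR(yaw); return np.round(R0.T@(np.array(p1)-p0)/.4,4), np.round(Ro.from_matrix(R0.T@R1).as_rotvec()/np.pi,4)
E
python3 - <<'E'
from h import *
q=[ 8.18790389e-01, -5.74091847e-01, -7.85773993e-04, -4.82238363e-04]
R0=Ro.from_quat(q).as_matrix();print(R0, np.degrees(np.arctan2(R0[1,0],R0[0,0])))
print(delta([.23,-.635,.25],toolR(-70.1),[.45,-.3,.30],-30))
E
```

```text
[[ 3.40835867e-01 -9.40122531e-01 -7.33070162e-04]
 [-9.40121016e-01 -3.40836637e-01  1.69191716e-03]
 [-1.84046661e-03  1.12508612e-04 -9.99998300e-01]] -70.07215701155653
(array([-0.6003, -0.8022, -0.125 ]), array([ 0.    ,  0.    , -0.2228]))
```

Call:
jog_arm(linear=[[-0.6,-0.8,-0.125],[-0.6,-0.8,-0.125],[-0.6,-0.8,-0.125],[-0.6,-0.8,-0.125],[-0.6,-0.8,-0.125],[-0.6,-0.8,-0.125],[-0.6,-0.8,-0.125],[-0.6,-0.8,-0.125],[-0.6,-0.8,-0.125],[-0.6,-0.8,-0.125]], delta_rot=[[0,0,-0.2222],[0,0,-0.2222],[0,0,-0.2222],[0,0,-0.2222],[0,0,-0.2222],[0,0,-0.2222],[0,0,-0.2222],[0,0,-0.2222],[0,0,-0.2222],[0,0,-0.2222]], gripper=[1,1,1,1,1,1,1,1,1,1])

```text
clock: 1.15
tcp_pos: [0.4499, -0.2985, 0.3004]
ee_rot: [0.966, -0.258, 0.0, 0.0]
wrist_force: [0.0, -0.5, -0.1]
opening: 0.999
```

```bash
python3 - <<'E'
from h import *
print(delta([.4497,-.2995,.30],toolR(-29.95),[.58,0.02,.30],16))
E
```

```text
(array([-0.1165, -0.8547,  0.    ]), array([ 0.    ,  0.    , -0.2553]))
```

Call:
jog_arm(linear=[[-0.1165,-0.855,0],[-0.1165,-0.855,0],[-0.1165,-0.855,0],[-0.1165,-0.855,0],[-0.1165,-0.855,0],[-0.1165,-0.855,0],[-0.1165,-0.855,0],[-0.1165,-0.855,0],[-0.1165,-0.855,0],[-0.1165,-0.855,0]], delta_rot=[[0,0,-0.2553],[0,0,-0.2553],[0,0,-0.2553],[0,0,-0.2553],[0,0,-0.2553],[0,0,-0.2553],[0,0,-0.2553],[0,0,-0.2553],[0,0,-0.2553],[0,0,-0.2553]], gripper=[1,1,1,1,1,1,1,1,1,1])

```text
clock: 2.15
tcp_pos: [0.5799, 0.0163, 0.2996]
ee_rot: [0.991, 0.136, -0.001, 0.001]
wrist_force: [-0.7, -0.8, 1.1]
opening: 0.999
```

```bash
cat >> h.py <<'E'
def wshot(name):
    from workcell import env
    s=env.observe(); d=env.read_camera("wrist")
    T=np.eye(4);T[:3,:3]=Ro.from_quat(s["ee_rot"]).as_matrix();T[:3,3]=s["tcp_pos"]
    C=T@d["T_tool_cam"]; R=C[:3,:3].T
    o=dict(pixels=d["pixels"],mtx=d["mtx"],R=R,t=-R@C[:3,3]); np.savez(name+".npz",**o)
    cv2.imwrite(f"pics/{name}.png",d["pixels"]); print(s["clock"],s["tcp_pos"],s["ee_rot"],s["wrist_force"],s["opening"],s["joint_positions"].round(2)); return o
E
python3 -c "
from h import *
wshot('w1')"
```

```text
2.15 [0.57994197 0.01634512 0.29962955] [ 9.90675073e-01  1.36242246e-01 -7.27883217e-04  6.48405998e-04] [-0.72778996 -0.77975085  1.11759829] 0.999286243053855 [ 0.32  0.33 -0.58  1.7   0.2   1.17 -0.04]
```

View pics/w1.png

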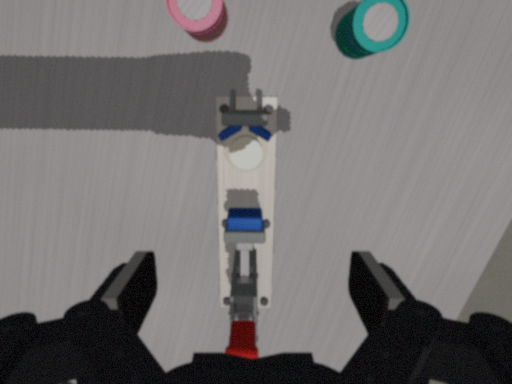

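```bash
python3 - <<'E'
from h import *
d=load("w1")
p=d["pixels"][85:365,190:300]
cv2.imwrite("pics/w1z.png",cv2.resize(p,None,fx=2.1*1.02,fy=2.1*1.02,interpolation=cv2.INTER_CUBIC))
hsv=cv2.cvtColor(d["pixels"],cv2.COLOR_BGR2HSV)
g=cv2.cvtColor(d["pixels"],cv2.COLOR_BGR2GRAY)
for v in (153,175,188,270): print(v,g[v,205:290].tolist())
print("col246",g[90:185,246].tolist())
E
```

```text
153 [143, 144, 145, 144, 147, 147, 146, 146, 144, 141, 137, 143, 160, 175, 179, 180, 180, 177, 169, 164, 167, 169, 169, 168, 170, 173, 167, 172, 180, 184, 183, 184, 186, 187, 187, 189, 189, 187, 188, 188, 189, 188, 188, 188, 187, 187, 187, 188, 191, 189, 188, 189, 190, 188, 189, 187, 186, 183, 177, 174, 173, 175, 176, 181, 178, 180, 180, 180, 179, 173, 159, 142, 140, 146, 144, 143, 142, 142, 144, 144, 141, 143, 144, 145, 145]
175 [147, 146, 144, 142, 143, 141, 143, 146, 144, 144, 143, 142, 154, 170, 177, 178, 181, 178, 174, 176, 180, 180, 180, 177, 177, 176, 177, 176, 177, 177, 179, 177, 176, 178, 178, 176, 177, 179, 180, 180, 179, 181, 181, 181, 181, 179, 181, 181, 181, 183, 183, 183, 180, 178, 175, 176, 175, 175, 175, 176, 177, 179, 178, 177, 176, 175, 176, 178, 174, 166, 148, 142, 144, 145, 144, 145, 145, 146, 146, 144, 144, 145, 146, 144, 147]
188 [145, 143, 142, 144, 146, 143, 143, 141, 139, 142, 142, 140, 150, 166, 174, 179, 180, 175, 174, 173, 169, 170, 166, 166, 157, 153, 152, 155, 152, 145, 150, 152, 158, 164, 163, 157, 152, 154, 163, 166, 165, 160, 156, 159, 167, 170, 170, 
[... 363 characters left out ...]
5, 145, 154, 152, 152, 151, 151, 147, 132, 100, 73, 69, 69, 59, 55, 69, 106, 140, 159, 167, 166, 168, 168, 169, 169, 168, 169, 173, 172, 169, 168, 160, 148, 144, 145, 145, 147, 144, 143, 144, 142, 139, 141, 142, 144, 143, 140, 142, 145, 143]
col246 [90, 90, 89, 89, 90, 91, 100, 105, 107, 107, 113, 107, 110, 108, 111, 108, 108, 109, 105, 90, 66, 51, 51, 57, 62, 67, 72, 77, 74, 74, 73, 70, 67, 71, 68, 74, 90, 106, 111, 115, 117, 119, 120, 117, 110, 102, 102, 111, 117, 117, 113, 117, 118, 119, 132, 153, 171, 177, 184, 187, 188, 188, 188, 188, 188, 189, 187, 188, 189, 189, 189, 189, 187, 189, 190, 189, 188, 188, 185, 180, 175, 175, 178, 180, 180, 181, 180, 180, 179, 180, 180, 181, 180, 179, 177]
```

View pics/w1z.png

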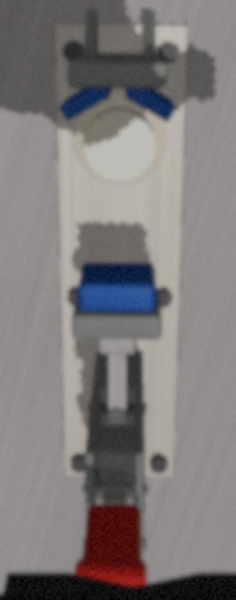

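```bash
python3 - <<'E'
from h import *
d=load("w1")
print("seat",ray(d,245.7,152.7,.034))
L=[ray(d,u,v,.008) for u,v in [(216.7,153),(217.0,175),(217.3,188),(219.1,270)]]
Rr=[ray(d,u,v,.008) for u,v in [(275,153),(274.4,175),(273.7,188),(271.7,270)]]
for l,r in zip(L,Rr): print(l,r,np.linalg.norm(l-r))
for S in(L,Rr):
    v=S[0]-S[-1];print(np.degrees(np.arctan2(-v[0],v[1])))
m=[(l+r)/2 for l,r in zip(L,Rr)];v=m[0]-m[-1];print(m[0],"yaw",np.degrees(np.arctan2(-v[0],v[1])))
# V jaw / plate end
P=ray(d,246,85+25/2.142,.008);print("plate +y end",P)
print("pad front top edge z.089",ray(d,190+117/2.142,85+264/2.142,.053),ray(d,190+117/2.142,85+284/2.142,.089))
print("bar",ray(d,190+112/2.142,85+506/2.142,.19),ray(d,190+111/2.142,85+567/2.142,.19))
E
```

```text
seat [0.57058587 0.0196371  0.034     ]
[0.53574488 0.0046075  0.008     ] [0.60743178 0.02473144 0.008     ] 0.07445793982570394
[ 0.54304093 -0.02338234  0.008     ] [ 0.61505336 -0.00316036  0.008     ] 0.07479785711145567
[ 0.54764914 -0.04041907  0.008     ] [ 0.61926579 -0.02030419  0.008     ] 0.07438785314409782
[ 0.57938444 -0.15825065  0.008     ] [ 0.65171234 -0.13790776  0.008     ] 0.07513426193975986
15.000609128704296
15.230330550483735
[0.57158833 0.01466947 0.008     ] yaw 15.115454775049587
plate +y end [0.55350897 0.08130783 0.008     ]
pad front top edge z.089 [ 0.58656989 -0.0421015   0.053     ] [ 0.58682678 -0.03980892  0.089     ]
bar [ 0.60158609 -0.09231463  0.19      ] [ 0.60894153 -0.12104206  0.19      ]
```

```bash
python3 - <<'E'
from h import *
from workcell import env
s=env.observe();print(s["tcp_pos"],s["ee_rot"],s["clock"])
R=Ro.from_quat(s["ee_rot"]).as_matrix();print(np.degrees(np.arctan2(R[1,0],R[0,0])))
print(delta([.58,.02,.30],toolR(16),[.566,.227,.22],15.5))
E
```

```text
[0.57991521 0.01635849 0.29982577] [ 9.90699427e-01  1.36066011e-01 -5.54423260e-04  6.16049362e-04] 2.2
15.640499896136998
(array([ 0.109 , -0.5071,  0.2   ]), array([0.    , 0.    , 0.0028]))
```

Call:
jog_arm(linear=[[0.11,-0.516,0.2],[0.11,-0.516,0.2],[0.11,-0.516,0.2],[0.11,-0.516,0.2],[0.11,-0.516,0.2],[0.11,-0.516,0.2],[0.11,-0.516,0.2],[0.11,-0.516,0.2],[0.11,-0.516,0.2],[0.11,-0.516,0.2]], delta_rot=[[0,0,0],[0,0,0],[0,0,0],[0,0,0],[0,0,0],[0,0,0],[0,0,0],[0,0,0],[0,0,0],[0,0,0]], gripper=[1,1,1,1,1,1,1,1,1,1])

```text
clock: 3.2
tcp_pos: [0.5667, 0.2284, 0.2208]
ee_rot: [0.991, 0.137, 0.0, 0.0]
wrist_force: [0.4, -0.2, -0.2]
opening: 0.997
```

```bash
python3 - <<'E'
from h import *
d=wshot('w2')
p=d["pixels"]
hsv=cv2.cvtColor(p,cv2.COLOR_BGR2HSV);m=cv2.inRange(hsv,(8,90,60),(28,255,255))
n,l,st,c=cv2.connectedComponentsWithStats(m)
for i in range(1,n):
    if st[i,4]>100: print(st[i],c[i])
E
```

```text
3.2 [0.56672787 0.22842287 0.22075898] [9.90581539e-01 1.36923178e-01 4.29598580e-04 2.69586845e-04] [ 0.42599924 -0.15979481 -0.18861092] 0.9968656234431453 [-0.03  0.47 -0.61  1.71  0.3   1.05 -0.47]
[105   0  60  36 806] [143.28039702  19.74565757]
[256   0  71  29 557] [288.21903052  20.00179533]
[ 220  147   62   63 1792] [249.94921875 177.80412946]
```

View pics/w2.png

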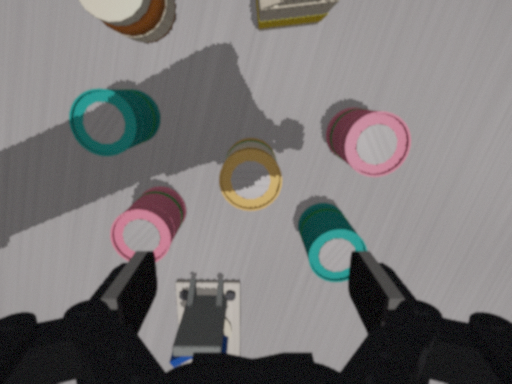

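```bash
python3 - <<'E'
from h import *
d=load("w2")
a=ray(d,250.9,179.3,.074);print(a,[np.linalg.norm(ray(d,u,179.3,.074)-a) for u in(220,282)],np.linalg.norm(ray(d,250.9,210,.074)-a))
yaw=15.7
print(delta([.5667,.2284,.2208],toolR(yaw),[a[0],a[1],.052],yaw))
for n,uv in [("pinkR",(377,142)),("teal R",(336,252)),("pinkL",(142,233))]: print(n,ray(d,*uv,.074))
E
```

```text
[0.56472244 0.23223478 0.074     ] [np.float64(0.026362691846553946), np.float64(0.026539318473811028)] 0.02785581045665564
(array([-0.0022, -0.0106,  0.422 ]), array([0., 0., 0.]))
pinkR [0.65628704 0.291059   0.074     ]
teal R [0.65825182 0.18716488 0.074     ]
pinkL [0.48409491 0.15779424 0.074     ]
```

Call:
jog_arm(linear=[[-0.002,-0.0106,0.1],[-0.002,-0.0106,0.2],[-0.002,-0.0106,0.22],[-0.002,-0.0106,0.22],[-0.002,-0.0106,0.22],[-0.002,-0.0106,0.22],[-0.002,-0.0106,0.22],[-0.002,-0.0106,0.22],[-0.002,-0.0106,0.22],[-0.002,-0.0106,0.22]], delta_rot=[[0,0,0],[0,0,0],[0,0,0],[0,0,0],[0,0,0],[0,0,0],[0,0,0],[0,0,0],[0,0,0],[0,0,0]], gripper=[1,1,1,1,1,1,1,1,1,1])

```text
clock: 4.25
tcp_pos: [0.5642, 0.2338, 0.1325]
ee_rot: [0.99, 0.138, 0.0, 0.0]
wrist_force: [0.5, -0.7, 0.3]
opening: 0.998
```

```bash
python3 - <<'E'
from h import *
d=wshot('w3')
p=d["pixels"]
hsv=cv2.cvtColor(p,cv2.COLOR_BGR2HSV);m=cv2.inRange(hsv,(8,90,60),(28,255,255))
n,l,st,c=cv2.connectedComponentsWithStats(m)
for i in range(1,n):
    if st[i,4]>100: print(st[i],c[i])
E
```

```text
4.25 [0.56418813 0.2338341  0.13253319] [9.90416037e-01 1.38116066e-01 1.58081315e-04 4.26516581e-06] [ 0.45443525 -0.72900279  0.26455178] 0.9980750860163642 [-0.07  0.57 -0.57  1.79  0.38  0.9  -0.54]
[  38    0   83   22 1126] [83.34902309  8.86589698]
[262   0  90  14 835] [297.67065868   4.71497006]
[222 161  59  19 218] [251.36238532 166.27981651]
[ 207  179   88   89 3781] [250.89949749 222.45807987]
```

View pics/w3.png

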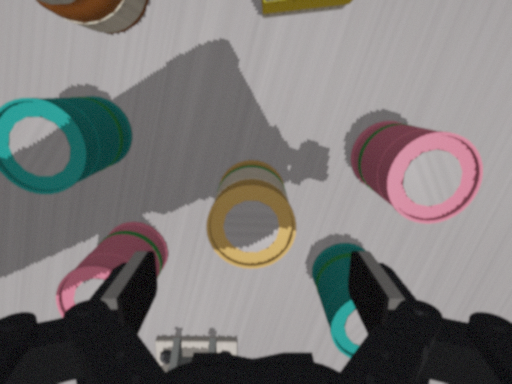

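```bash
python3 - <<'E'
from h import *
d=load("w3")
a=ray(d,251,223.3,.074);print(a,np.linalg.norm(ray(d,207,223,.074)-a))
yaw=15.87
print(delta([.5642,.2338,.1325],toolR(yaw),[a[0],a[1],.052],yaw))
E
```

```text
[0.5635646  0.23383363 0.074     ] 0.02642045586219243
(array([-0.0015, -0.0005,  0.2013]), array([0., 0., 0.]))
```

Call:
jog_arm(linear=[[-0.0015,0,0.1],[-0.0015,0,0.18],[-0.0015,0,0.203],[-0.0015,0,0.203],[-0.0015,0,0.203],[-0.0015,0,0.203],[-0.0015,0,0.203],[-0.0015,0,0.203],[-0.0015,0,0.203],[-0.0015,0,0.203]], delta_rot=[[0,0,0],[0,0,0],[0,0,0],[0,0,0],[0,0,0],[0,0,0],[0,0,0],[0,0,0],[0,0,0],[0,0,0]], gripper=[1,1,1,1,0.1,0.1,0.1,0.1,0.1,0.1], newtons=25)

```text
clock: 5.3
tcp_pos: [0.5646, 0.2343, 0.0529]
ee_rot: [0.99, 0.138, 0.001, -0.0]
wrist_force: [-1.4, 0.0, 5.9]
opening: 0.623
```

Call:
jog_arm(linear=[[0,0,0],[0,0,0],[0,0,-0.02],[0,0,-0.1],[0,0,-0.2],[0,0,-0.3],[0,0,-0.35],[0,0,-0.35],[0,0,-0.35],[0,0,-0.35]], delta_rot=[[0,0,0],[0,0,0],[0,0,0],[0,0,0],[0,0,0],[0,0,0],[0,0,0],[0,0,0],[0,0,0],[0,0,0]], gripper=[0,0,0,0,0,0,0,0,0,0], newtons=30)

```text
clock: 6.3
tcp_pos: [0.5627, 0.2329, 0.1896]
ee_rot: [0.99, 0.138, -0.001, 0.001]
wrist_force: [0.2, -0.1, -2.3]
opening: 0.625
```

```bash
python3 - <<'E'
from h import *
d=wshot('w4')
R=Ro.from_quat([0.99,.138,0,0]).as_matrix()
print(delta([.564,.234,.19],toolR(15.87),[.570,.0193,.19],15.6))
E
```

```text
6.3 [0.56265508 0.2329155  0.1896063 ] [ 9.90416843e-01  1.38103923e-01 -1.23744504e-03  5.02622833e-04] [ 0.17578089 -0.07972604 -2.33938638] 0.6247948377469896 [-0.05  0.5  -0.6   1.74  0.33  1.   -0.49]
(array([-0.1323,  0.5204,  0.    ]), array([0.    , 0.    , 0.0015]))
```

View pics/w4.png

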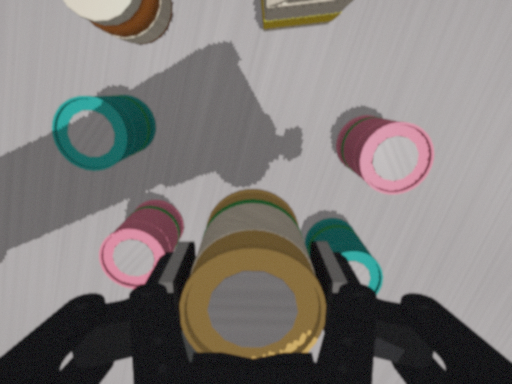

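```bash
python3 - <<'E'
from h import *
d=load("w4")
zt=.1896+.0215
for v in (300,304,308):
    a=ray(d,253,v,zt);print(a,np.linalg.norm(ray(d,180,v,zt)-a),np.linalg.norm(ray(d,253,231,zt)-a))
    print(toolR(15.87).T@(a-[.56265,.2329,.1896]))
print(delta([.56265,.2329,.1896],toolR(15.87),[.570,.0193,.1896],15.6))
E
```

```text
[0.56229547 0.23582314 0.2111    ] 0.026718424463672005 0.027388150897555797
[ 0.00045834 -0.00290868 -0.0215    ]
[0.56276415 0.23417966 0.2111    ] 0.02683032522796875 0.029097154584952094
[ 0.00045973 -0.00119967 -0.0215    ]
[0.56323677 0.23252236 0.2111    ] 0.026943167285003445 0.030820525220377266
[ 0.00046114  0.0005237  -0.0215    ]
(array([-0.1284,  0.5187,  0.    ]), array([0.    , 0.    , 0.0015]))
```

```bash
python3 - <<'E'
from h import *
print(delta([.56265,.2329,.1896],toolR(15.87),[.570,.023,.140],15.6))
E
```

```text
(array([-0.1258,  0.5098,  0.124 ]), array([0.    , 0.    , 0.0015]))
```

Call:
jog_arm(linear=[[-0.03,0.12,0],[-0.06,0.24,0],[-0.09,0.36,0],[-0.114,0.46,0],[-0.126,0.51,0],[-0.126,0.51,0],[-0.126,0.51,0.06],[-0.126,0.51,0.12],[-0.126,0.51,0.124],[-0.126,0.51,0.124]], delta_rot=[[0,0,0],[0,0,0],[0,0,0],[0,0,0],[0,0,0.0015],[0,0,0.0015],[0,0,0.0015],[0,0,0.0015],[0,0,0.0015],[0,0,0.0015]], gripper=[0,0,0,0,0,0,0,0,0,0])

```text
clock: 7.35
tcp_pos: [0.5702, 0.0247, 0.1408]
ee_rot: [0.991, 0.137, -0.001, -0.0]
wrist_force: [0.5, 0.8, -0.6]
opening: 0.627
```

```bash
python3 - <<'E'
from h import *
from workcell import env
d=wshot('w5')
for n in ["scene","top"]:
    c=env.read_camera(n);np.savez(f"{n}1.npz",**c)
    b={"scene":(170,130,330,290),"top":(220,130,360,230)}[n]
    z=cv2.resize(c["pixels"][b[1]:b[3],b[0]:b[2]],None,fx={"scene":3.7,"top":5.5}[n],fy={"scene":3.7,"top":5.5}[n],interpolation=cv2.INTER_CUBIC)
    cv2.imwrite(f"pics/{n}1z.png",z)
E
```

```text
7.35 [0.57020722 0.02469039 0.1407989 ] [ 9.90634669e-01  1.36534184e-01 -1.08061082e-03 -4.47935287e-04] [ 0.4715584   0.82205223 -0.6429148 ] 0.626583564188392 [ 0.28  0.5  -0.55  1.87  0.33  0.87 -0.17]
```

View pics/scene1z.png

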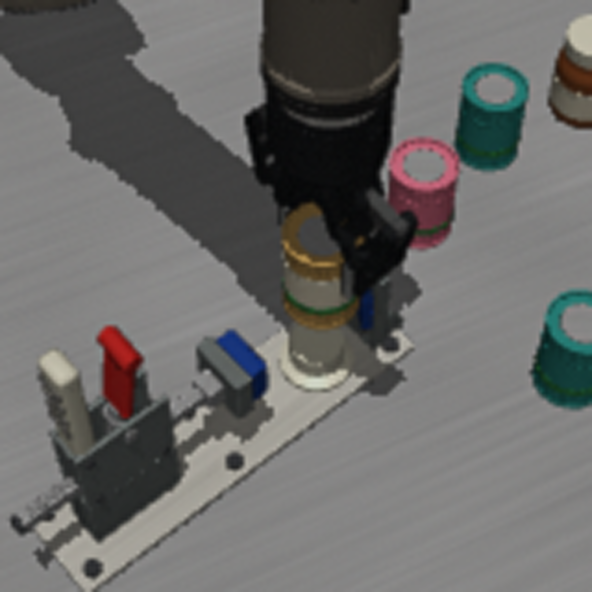

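View pics/top1z.png

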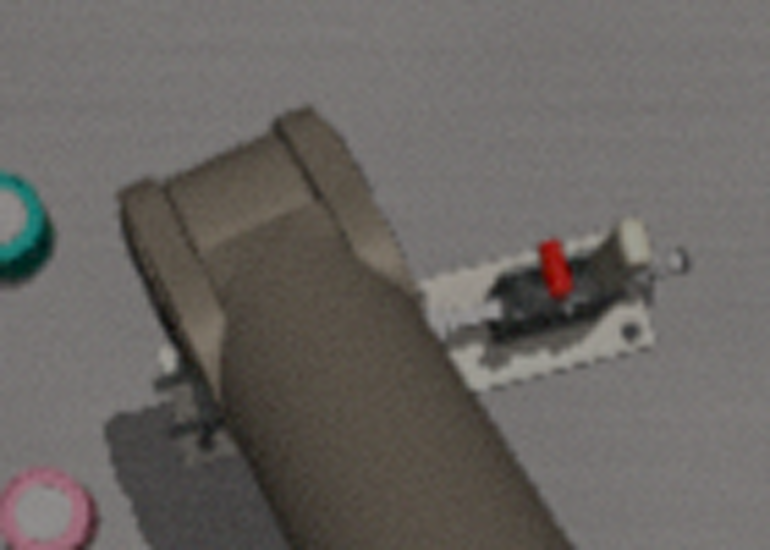

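View pics/w5.png

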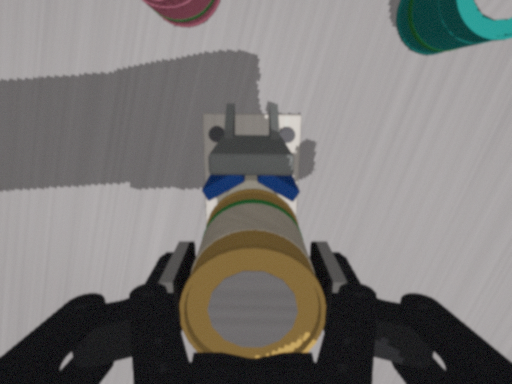

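```bash
python3 - <<'E'
from h import *
for nm in ("scene0","scene1"):
    s=load(nm)
    hsv=cv2.cvtColor(s["pixels"],cv2.COLOR_BGR2HSV);m=cv2.inRange(hsv,(8,80,40),(28,255,255))
    b=(240,180,275,230) if nm=="scene1" else (305,170,340,215)
    sub=m[b[1]:b[3],b[0]:b[2]]
    for i,r in enumerate(sub):
        x=np.nonzero(r)[0]
        if len(x): print(b[1]+i,b[0]+x.min(),b[0]+x.max(),len(x))
E
```

```text
177 321 321 1
178 318 326 9
179 315 328 14
180 315 329 15
181 314 330 10
182 314 331 9
183 313 331 8
184 313 332 8
185 313 332 8
186 313 332 8
187 313 332 9
188 313 331 10
189 313 331 13
190 313 330 18
191 314 330 17
192 314 330 17
193 315 329 15
194 317 329 13
195 319 327 9
199 310 311 2
200 310 311 2
201 311 312 2
202 311 313 3
203 312 327 6
204 312 327 12
205 313 326 14
206 315 325 11
207 316 323 8
185 251 255 5
186 250 256 7
187 249 256 8
188 247 254 8
189 247 252 6
190 247 251 5
191 246 250 5
192 246 250 5
193 246 249 4
194 246 267 6
195 246 267 7
196 246 266 7
197 247 252 6
198 247 261 9
199 247 262 16
200 248 262 15
201 248 262 15
202 248 262 15
203 249 261 13
204 251 261 11
205 253 261 9
211 247 266 2
212 247 266 4
213 247 266 6
214 247 265 9
215 248 265 18
216 249 264 16
217 251 263 13
218 253 260 8
```

```bash
python3 - <<'E'
from h import *
s=load("scene0");c=-s["R"].T@s["t"]
def cen(u,v,z,sg):
    p=ray(s,u,v,z);h=c-p;h[2]=0;h/=np.linalg.norm(h);return p-sg*.027*h
print("cam",c)
print(cen(319.7,207.9,0,1),cen(322.3,177.5,.074,-1))
print("hover",cen(256.6,218.9,.0885,1))
# predicted projection of the tin bottom front point and top back
for ctr in [(.5776,.0167)]:
    print(proj(s,[*ctr,.034]))
E
```

```text
cam [ 1.05289312 -0.2247197   0.85559865]
[ 5.71808506e-01  2.34830759e-01 -1.11022302e-16] [0.56505191 0.22293929 0.074     ]
hover [0.5750295 0.0204843 0.0885   ]
[255.69581721 223.00311337]
```

```bash
python3 - <<'E'
from h import *
d=load("w5")
g=cv2.cvtColor(d["pixels"],cv2.COLOR_BGR2GRAY)
print(g[100:130,252].tolist()); print(g[165:200,252].tolist())
yaw=15.65;Rt=toolR(yaw);tcp=np.array([.57021,.02469,.1408])
ey=np.array([-np.sin(np.radians(yaw)),np.cos(np.radians(yaw)),0])
def rel(u,v,z):
    a=ray(d,u,v,z);q=Rt.T@(a-tcp);return np.round([q[0]*1e3,-q[1]*1e3],1)  # clamp x, clamp y rel to TCP (mm)
print("plate end",rel(252,113.3,.008))
print("tin top centre",rel(253,299.5,.1408+.0215),rel(253,304,.1623))
print("blue",rel(203,190,.089),rel(298,190,.089))
print("jaw top back/front z.092",rel(251,136,.092),rel(251,152,.092))
for r in (113,118): print(rel(204,r,.008),rel(301,r,.008))
E
```

```text
[110, 112, 109, 110, 109, 110, 110, 109, 110, 109, 109, 108, 108, 110, 116, 124, 127, 129, 129, 129, 128, 130, 129, 129, 129, 127, 127, 130, 129, 130]
[88, 85, 86, 85, 83, 86, 82, 83, 83, 82, 94, 101, 103, 106, 110, 123, 131, 136, 137, 137, 138, 137, 133, 119, 98, 92, 92, 84, 83, 82, 79, 81, 77, 77, 69]
plate end [-0.4 60.1]
tin top centre [0.4 3.1] [0.4 1.2]
blue [-27.6  23.1] [25.6 23.1]
jaw top back/front z.092 [-0.7 53.6] [-0.7 45.1]
[-37.   60.3] [37.  60.4]
[-37.2  56.6] [37.2 56.7]
```

```bash
python3 - <<'E'
from h import *
d=load("w5")
p=d["pixels"][95:235,180:330]
cv2.imwrite("pics/w5z.png",cv2.resize(p,None,fx=4.2,fy=4.2,interpolation=cv2.INTER_CUBIC))
E
```

```text
(no output)
```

View pics/w5z.png

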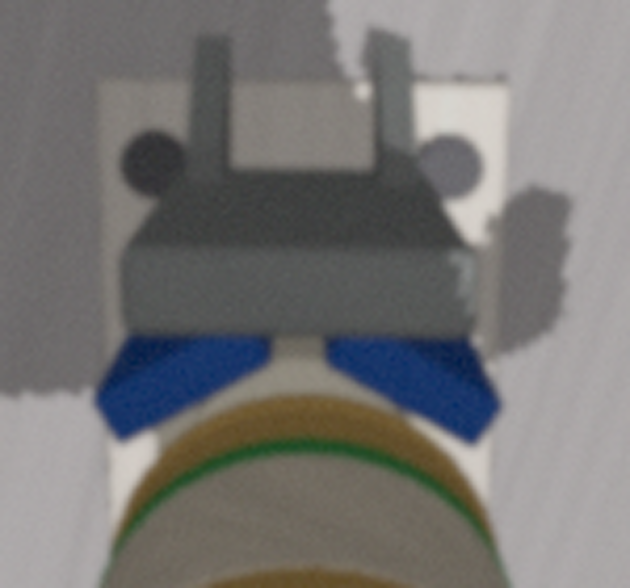

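```bash
python3 - <<'E'
from h import *
d=load("w5")
yaw=15.65;Rt=toolR(yaw);tcp=np.array([.57021,.02469,.1408])
def rel(u,v,z,a=0):
    D=dict(d)
    # camera tilt correction a about cam x
    Rc=Ro.from_rotvec([a,0,0]).as_matrix(); C=-d["R"].T@d["t"]; D["R"]=Rc@d["R"]; D["t"]=-D["R"]@C
    q=Rt.T@(ray(D,u,v,z)-tcp);return np.round([q[0]*1e3,-q[1]*1e3],1)
for a in(0,.02,-.02):
  print(a,"plate",rel(252,114,.008,a),"tin top ctr",rel(253,299.5,.1623,a),"tin front at bottom z.0885 minus27",rel(252.5,95+395/4.2,.0885,a)-[0,27],
   "blue tip",rel(180+122/4.2,95+440/4.2,.089,a),rel(180+475/4.2,95+443/4.2,.089,a),"jaw back",rel(251,95+245/4.2,.092,a),"front",rel(251,95+335/4.2,.092,a),"holes",rel(180+155/4.2,95+163/4.2,.008,a))
E
```

```text
0 plate [-0.4 59.6] tin top ctr [0.4 3.1] tin front at bottom z.0885 minus27 [ 0.1 -3.5] blue tip [-24.4  17.3] [23.1 16.9] jaw back [-0.7 44.4] front [-0.7 32.6] holes [-27.6  44.6]
0.02 plate [-0.4 54.4] tin top ctr [ 0.4 -0.1] tin front at bottom z.0885 minus27 [ 0.1 -7.4] blue tip [-24.6  13.4] [23.3 13. ] jaw back [-0.7 40.8] front [-0.7 28.9] holes [-27.7  39.4]
-0.02 plate [-0.4 64.8] tin top ctr [0.4 6.1] tin front at bottom z.0885 minus27 [0.1 0.3] blue tip [-24.3  21.2] [23.  20.8] jaw back [-0.7 48. ] front [-0.7 36.3] holes [-27.6  49.8]
```

```bash
python3 - <<'E'
from h import *
s=load("scene0")
print("bench tin",proj(s,[.568,.227,.074]),proj(s,[.568,.227,0]))
print("held tin",proj(s,[.572,.02,.1623]),proj(s,[.572,.02,.0883]))
ey=np.array([-.27,.963,0])
print("per 6mm lean", proj(s,np.array([.572,.02,.1623])+.006*ey)-proj(s,[.572,.02,.1623]))
c=-s["R"].T@s["t"]
# silhouette left edge top/bottom for upright cylinder
for p in ([.568,.227,.074],[.568,.227,0],[.572,.02,.1623],[.572,.02,.0883]):
    a=np.linspace(0,2*np.pi,181);P=np.array([proj(s,np.array(p)+.027*np.array([np.cos(t),np.sin(t),0])) for t in a]);print(P[:,0].min(),P[:,0].max(),P[:,1].min(),P[:,1].max())
E
```

```text
bench tin [322.42658912 184.86831139] [318.55246709 200.73642861]
held tin [256.43189308 191.78814924] [256.10108031 209.38720178]
per 6mm lean [ 1.8415316  -1.28536506]
312.6412819645616 332.25148148695774 177.4275216170456 192.56332381624327
309.3042356977263 327.83381945537974 193.44517733972316 208.26305050209385
245.28986339516396 267.577732316936 183.15886569887326 200.755824336634
245.6461804245176 266.5587802169676 200.9687495515951 218.11504402873356
```

Call:
jog_arm(linear=[[0,0.002,0.04],[0,0.002,0.08],[0,0.002,0.11],[0,0.002,0.122],[0,0.002,0.126],[0,0.002,0.128],[0,0.002,0.128],[0,0.002,0.128],[0,0.002,0.128],[0,0.002,0.128]], delta_rot=[[0,0,0],[0,0,0],[0,0,0],[0,0,0],[0,0,0],[0,0,0],[0,0,0],[0,0,0],[0,0,0],[0,0,0]], gripper=[0,0,0,0,0,0,0,0,0,0])

```text
clock: 8.5
tcp_pos: [0.5713, 0.0229, 0.0906]
ee_rot: [0.991, 0.136, 0.0, 0.0]
wrist_force: [0.7, 0.2, -1.3]
opening: 0.622
```

```bash
python3 - <<'E'
from h import *
from workcell import env
d=wshot('w6')
c=env.read_camera("scene");np.savez("scene2.npz",**c)
z=cv2.resize(c["pixels"][170:290,180:300],None,fx=5,fy=5,interpolation=cv2.INTER_CUBIC)
cv2.imwrite("pics/scene2z.png",z)
cv2.imwrite("pics/w6z.png",cv2.resize(d["pixels"][60:260,160:350],None,fx=3,fy=3,interpolation=cv2.INTER_CUBIC))
print(env.observe()["wrist_force"])
E
```

```text
8.5 [0.57125188 0.02288502 0.09059191] [9.90742225e-01 1.35756301e-01 2.62043951e-04 4.51254956e-05] [ 0.69356453  0.20120942 -1.30968124] 0.6215312435123821 [ 0.25  0.56 -0.52  1.91  0.39  0.77 -0.21]
[ 0.17896455  0.18508091 -0.92636904]
```

View pics/scene2z.png

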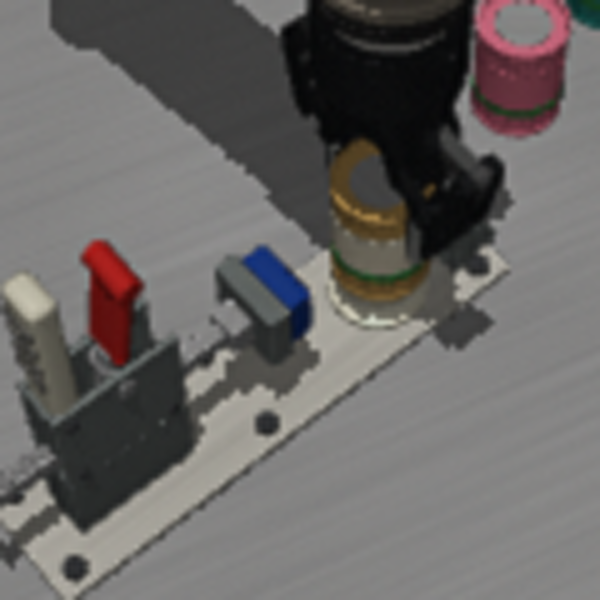

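View pics/w6z.png

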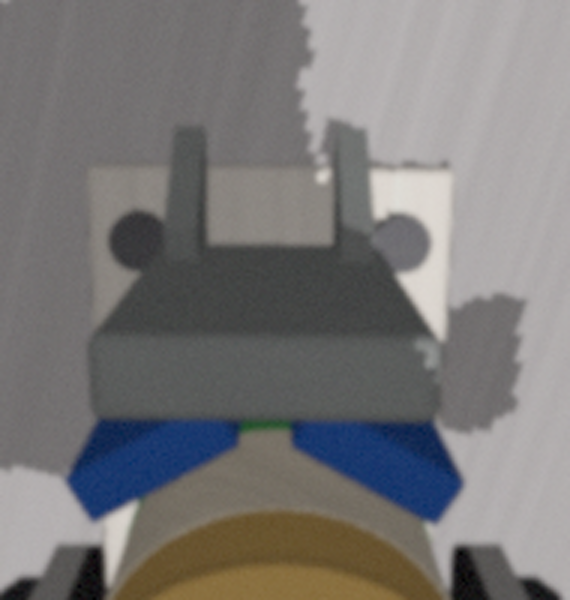

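Call:
jog_arm(linear=[[0,0,0.002],[0,0,0.004],[0,0,0.006],[0,0,0.007],[0,0,0.008],[0,0,0.008],[0,0,0.008],[0,0,0.008],[0,0,0.008],[0,0,0.008]], delta_rot=[[0,0,0],[0,0,0],[0,0,0],[0,0,0],[0,0,0],[0,0,0],[0,0,0],[0,0,0],[0,0,0],[0,0,0]], gripper=[0,0,0,0,0,0,0,0,0,0])

```text
clock: 9.6
tcp_pos: [0.5711, 0.0229, 0.0871]
ee_rot: [0.991, 0.136, 0.0, 0.0]
wrist_force: [1.3, 0.8, -1.5]
opening: 0.624
```

Call:
jog_arm(linear=[[0,0,0.0003],[0,0,0.0006],[0,0,0.001],[0,0,0.0014],[0,0,0.0018],[0,0,0.002],[0,0,0.002],[0,0,0.002],[0,0,0.002],[0,0,0.002]], delta_rot=[[0,0,0],[0,0,0],[0,0,0],[0,0,0],[0,0,0],[0,0,0],[0,0,0],[0,0,0],[0,0,0],[0,0,0]], gripper=[0,0,0,0,0,0,0,0,0,0])

```text
clock: 10.6
tcp_pos: [0.5711, 0.0228, 0.0869]
ee_rot: [0.991, 0.136, 0.0, 0.0]
wrist_force: [-2.9, -1.4, 6.9]
opening: 0.626
```

Call:
jog_arm(linear=[[0,0,0.001],[0,0,0.0005],[0,0,0.0005],[0,0,0.0005],[0,0,0.0005],[0,0,0.0005],[0,0,0.0005],[0,0,0.0005],[0,0,0.0005],[0,0,0.0005]], delta_rot=[[0,0,0],[0,0,0],[0,0,0],[0,0,0],[0,0,0],[0,0,0],[0,0,0],[0,0,0],[0,0,0],[0,0,0]], gripper=[0.24,0.27,0.3,0.33,0.36,0.4,0.45,0.5,0.6,0.6])

```text
clock: 11.6
tcp_pos: [0.5711, 0.0229, 0.0861]
ee_rot: [0.991, 0.136, 0.0, 0.0]
wrist_force: [-0.8, 0.4, 0.3]
opening: 0.795
```

```bash
python3 - <<'E'
from h import *
from workcell import env
d=wshot('w7')
c=env.read_camera("scene");np.savez("scene3.npz",**c)
cv2.imwrite("pics/scene3z.png",cv2.resize(c["pixels"][170:290,180:300],None,fx=5,fy=5,interpolation=cv2.INTER_CUBIC))
E
```

```text
11.6 [0.57108717 0.02287653 0.08610547] [9.90739556e-01 1.35776039e-01 3.29643526e-06 1.63796749e-05] [-0.78851741  0.40707177  0.33330115] 0.7945192306395443 [ 0.25  0.57 -0.52  1.91  0.39  0.77 -0.22]
```

View pics/w7.png

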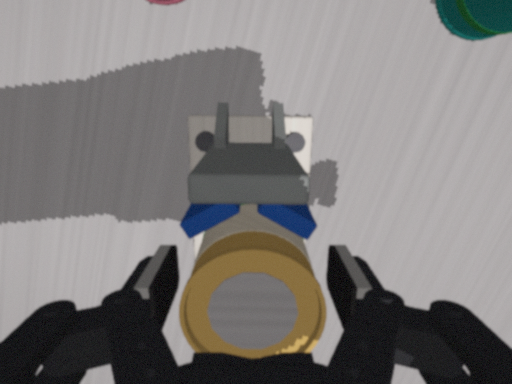

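View pics/scene3z.png

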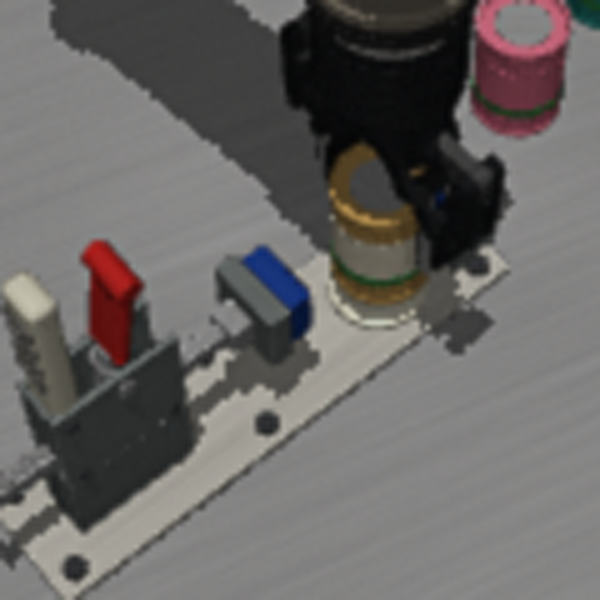

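Call:
jog_arm(linear=[[0,0,0],[0,0,-0.03],[0,0,-0.08],[0,0,-0.16],[0,0,-0.27],[0,0,-0.38],[0,0,-0.48],[0,0,-0.48],[0,0,-0.48],[0,0,-0.48]], delta_rot=[[0,0,0],[0,0,0],[0,0,0],[0,0,0],[0,0,0],[0,0,0],[0,0,0],[0,0,0],[0,0,0],[0,0,0]], gripper=[0.9,0.9,0.9,0.9,0.9,0.9,0.9,0.9,0.9,0.9])

```text
clock: 12.7
tcp_pos: [0.5703, 0.0226, 0.2773]
ee_rot: [0.991, 0.136, -0.001, 0.0]
wrist_force: [0.1, 0.1, 0.5]
opening: 0.949
```

```bash
python3 - <<'E'
from h import *
from workcell import env
d=wshot('w8')
cv2.imwrite("pics/w8z.png",cv2.resize(d["pixels"][80:384,180:320],None,fx=1.95,fy=1.95,interpolation=cv2.INTER_CUBIC))
E
```

```text
12.7 [0.57031839 0.02263469 0.27734283] [ 9.90739430e-01  1.35774495e-01 -8.13700848e-04  7.87175001e-05] [0.07098518 0.11943718 0.45409131] 0.9490586342870228 [ 0.34  0.34 -0.61  1.75  0.22  1.12 -0.07]
```

View pics/w8z.png

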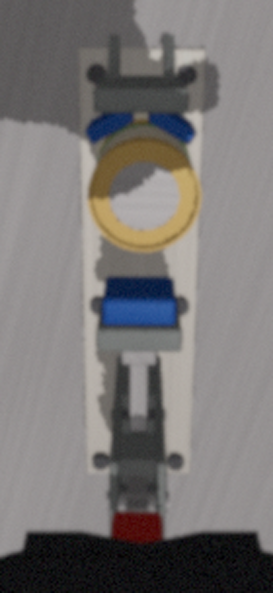

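```bash
python3 - <<'E'
from h import *
d=load("w8")
yaw=15.6;Rt=toolR(yaw);tcp=np.array([.57032,.02263,.27734])
def rel(zx,zy,z):
    q=Rt.T@(ray(d,180+zx/1.95,80+zy/1.95,z)-tcp);return np.round([q[0]*1e3,-q[1]*1e3+.019*1e3*(.402-z)],1)
print("tin",rel(145,194,.108),rel(89,194,.108),rel(200,194,.108),"plate end",rel(140,48,.008),"bluetips",rel(92,142,.089),rel(189,138,.089),"pad front top",rel(140,299,.089),"back of pad",rel(140,327,.089),"jaw bracket",rel(140,349,.09))
for zy in(200,300,400): print(rel({200:82,300:85.5,400:87}[zy],zy,.008),rel({200:200,300:197,400:192.5}[zy],zy,.008))
print(delta([.5703,.0226,.2773],toolR(15.6),[.603,-.095,.25],15.6))
E
```

```text
tin [1.8 3.8] [-24.7   3.8] [27.9  3.8] plate end [-0.8 69. ] bluetips [-24.2  25.6] [23.5 27.6] pad front top [ -0.6 -58.4] back of pad [ -0.6 -74.8] jaw bracket [ -0.6 -87.5]
[-37.8 -24.6] [ 37.4 -24.5]
[-37.3 -93.9] [ 37.2 -93.8]
[ -38.2 -170.4] [  36.1 -170.3]
(array([-3.000e-04,  3.052e-01,  6.820e-02]), array([0., 0., 0.]))
```

Call:
jog_arm(linear=[[0,0.1,0],[0,0.2,0],[0,0.295,0],[0,0.295,0],[0,0.295,0.07],[0,0.295,0.15],[0,0.295,0.2],[0,0.295,0.22],[0,0.295,0.22],[0,0.295,0.22]], delta_rot=[[0,0,0],[0,0,0],[0,0,0],[0,0,0],[0,0,0],[0,0,0],[0,0,0],[0,0,0],[0,0,0],[0,0,0]], gripper=[-1,-1,-1,-1,-1,-1,-1,-1,-1,-1])

```text
clock: 13.75
tcp_pos: [0.6033, -0.0905, 0.1907]
ee_rot: [0.991, 0.136, 0.0, -0.0]
wrist_force: [-0.2, 0.6, 0.2]
opening: 0.003
```

```bash
python3 - <<'E'
from h import *
from workcell import env
d=wshot('w9')
c=env.read_camera("scene");np.savez("scene4.npz",**c)
cv2.imwrite("pics/scene4z.png",cv2.resize(c["pixels"][150:290,180:320],None,fx=4.2,fy=4.2,interpolation=cv2.INTER_CUBIC))
E
```

```text
13.75 [ 0.60328424 -0.09045182  0.19069276] [ 9.90724882e-01  1.35882571e-01  3.59657874e-04 -7.23851977e-05] [-0.21775405  0.60584497  0.18442212] 0.0033127226061600424 [ 0.45  0.49 -0.53  1.75  0.29  0.99  0.08]
```

View pics/w9.png

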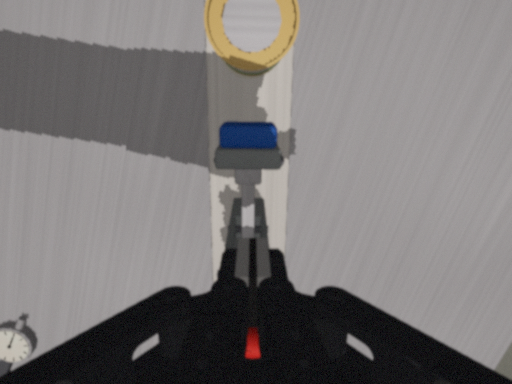

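View pics/scene4z.png

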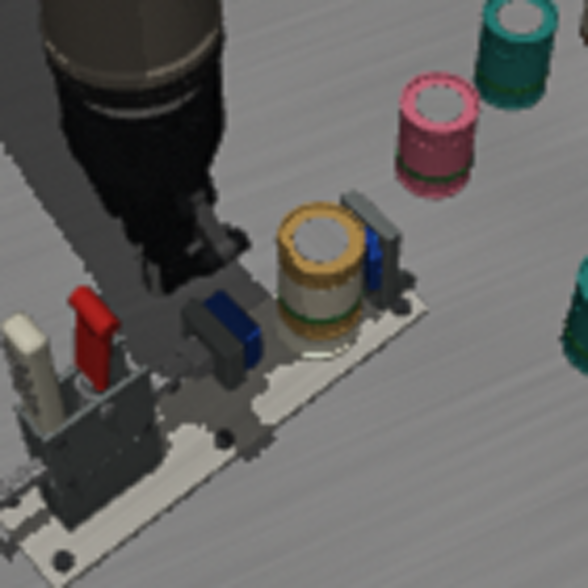

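Call:
jog_arm(linear=[[0,0.02,0],[0,0.035,0],[0,0.04,0],[0,0.045,0],[0,0.05,0],[0,0.055,0],[0,0.06,0],[0,0.06,0],[0,0.06,0],[0,0.06,0]], delta_rot=[[0,0,0],[0,0,0],[0,0,0],[0,0,0],[0,0,0],[0,0,0],[0,0,0],[0,0,0],[0,0,0],[0,0,0]], gripper=[-1,-1,-1,-1,-1,-1,-1,-1,-1,-1])

```text
clock: 14.85
tcp_pos: [0.6093, -0.1137, 0.1901]
ee_rot: [0.991, 0.136, 0.0, -0.0]
wrist_force: [0.3, -0.3, 0.6]
opening: -0.0
```

```bash
cat >> h.py <<'E'
O=np.array([.5688,.0264,0]); EY=np.array([-.269,.963,0])
def stat(tag):
    from workcell import env
    d=wshot('w'+tag); s=env.observe(); f=s["wrist_force"]
    print("TCP clamp y mm",round(float((s["tcp_pos"]-O)@EY*1e3),2),"push N",round(float(f@EY),2),"fz",round(float(f[2]),2))
    c=env.read_camera("scene");np.savez(f"scene{tag}.npz",**c)
    z=cv2.resize(c["pixels"][160:290,180:310],None,fx=3,fy=3,interpolation=cv2.INTER_CUBIC)
    w=cv2.resize(d["pixels"][0:290,180:330],None,fx=2,fy=2,interpolation=cv2.INTER_CUBIC)
    H=max(len(z),len(w)); o=np.zeros((H,z.shape[1]+w.shape[1],3),np.uint8);o[:len(z),:z.shape[1]]=z;o[:len(w),z.shape[1]:]=w
    cv2.imwrite(f"pics/st{tag}.png",o)
E
python3 -c "
from h import *
stat('a')"
```

```text
14.85 [ 0.60927407 -0.1137012   0.19012202] [ 9.90723598e-01  1.35892422e-01  1.18299636e-05 -3.27908778e-05] [ 0.250288   -0.26459421  0.56725068] -0.0002247754565595152 [ 0.47  0.5  -0.53  1.72  0.29  1.    0.11]
TCP clamp y mm -145.8 push N -0.24 fz -0.08
```

View pics/sta.png

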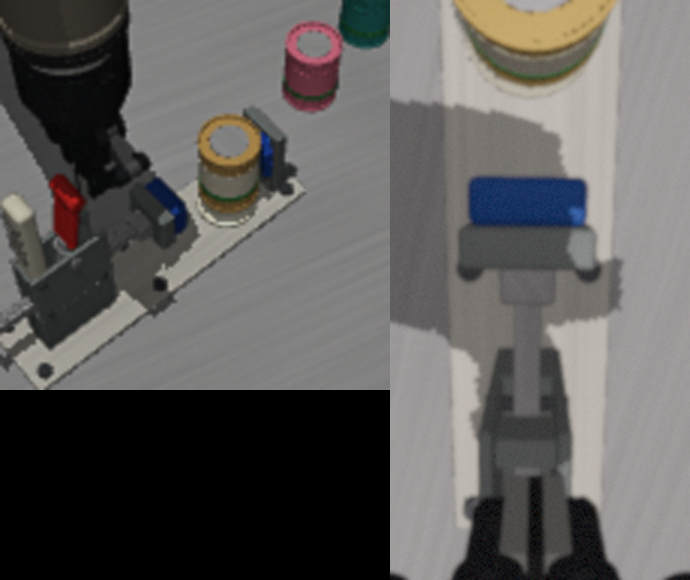

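Call:
jog_arm(linear=[[0,0.005,0],[0,0.01,0],[0,0.015,0],[0,0.02,0],[0,0.025,0],[0,0.025,0],[0,0.025,0],[0,0.025,0],[0,0.025,0],[0,0.025,0]], delta_rot=[[0,0,0],[0,0,0],[0,0,0],[0,0,0],[0,0,0],[0,0,0],[0,0,0],[0,0,0],[0,0,0],[0,0,0]], gripper=[-1,-1,-1,-1,-1,-1,-1,-1,-1,-1])

```text
clock: 15.95
tcp_pos: [0.6121, -0.1232, 0.1902]
ee_rot: [0.991, 0.136, 0.0, -0.0]
wrist_force: [-0.2, 5.1, 2.7]
opening: 0.004
```

```bash
python3 -c "
from h import *
stat('b')"
```

```text
15.95 [ 0.61211706 -0.12322681  0.19024213] [ 9.90723709e-01  1.35891472e-01  1.88457091e-04 -7.55504314e-05] [-0.20515662  5.06199369  2.69644091] 0.003721790278239016 [ 0.48  0.51 -0.52  1.71  0.29  1.    0.13]
TCP clamp y mm -155.74 push N 4.99 fz 4.74
```

View pics/stb.png

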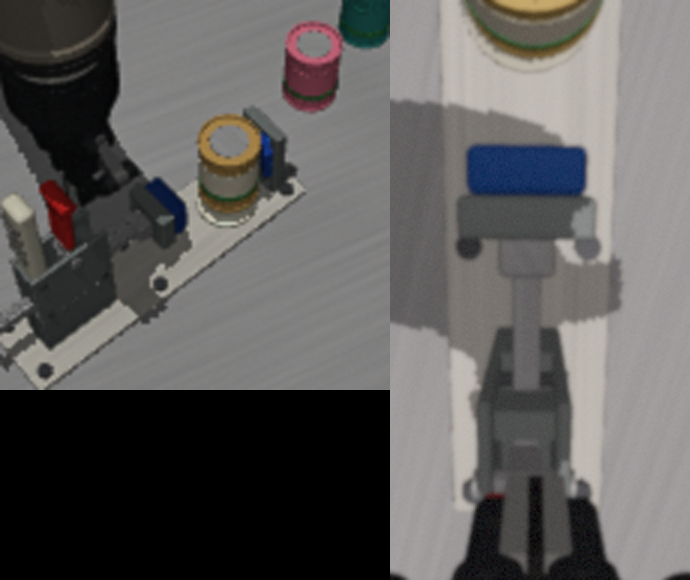

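Call:
jog_arm(linear=[[0,0.005,0],[0,0.01,0],[0,0.015,0],[0,0.02,0],[0,0.025,0],[0,0.03,0],[0,0.033,0],[0,0.033,0],[0,0.033,0],[0,0.033,0]], delta_rot=[[0,0,0],[0,0,0],[0,0,0],[0,0,0],[0,0,0],[0,0,0],[0,0,0],[0,0,0],[0,0,0],[0,0,0]], gripper=[-1,-1,-1,-1,-1,-1,-1,-1,-1,-1])

```text
clock: 17.05
tcp_pos: [0.6154, -0.1353, 0.1902]
ee_rot: [0.991, 0.136, -0.0, -0.0]
wrist_force: [-1.5, 5.5, 4.6]
opening: 0.0
```

```bash
python3 -c "
from h import *
stat('c')"
```

```text
17.05 [ 0.61541652 -0.13533024  0.19020366] [ 9.90692972e-01  1.36114759e-01 -9.65088615e-05 -4.45040459e-04] [-1.48436646  5.52495007  4.58508216] 0.0003916957655553118 [ 0.5   0.52 -0.52  1.7   0.29  1.01  0.15]
TCP clamp y mm -168.3 push N 6.34 fz 4.66
```

View pics/stc.png

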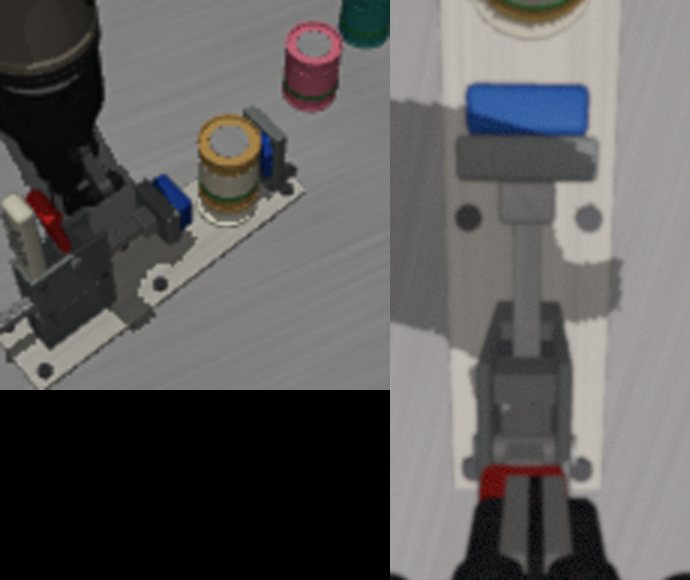

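```bash
cat >> h.py <<'E'
def padpos(tag,ret=False):
    d=load('w'+tag); C=-d["R"].T@d["t"]; Rc=Ro.from_rotvec([-.019,0,0]).as_matrix(); D=dict(d);D["R"]=Rc@d["R"];D["t"]=-D["R"]@C
    hsv=cv2.cvtColor(d["pixels"],cv2.COLOR_BGR2HSV);m=cv2.inRange(hsv,(105,130,25),(125,255,255));m[:, :215]=0;m[:,285:]=0
    n,l,st,c=cv2.connectedComponentsWithStats(m);i=1+np.argmax(st[1:,4]); 
    f=[];b=[]
    for u in range(int(c[i][0])-15,int(c[i][0])+16):
        r=np.nonzero(l[:,u]==i)[0]; f.append(r.min()-.5);b.append(r.max()+.5)
    y=lambda v:round(float((ray(D,c[i][0],v,.089)-O)@EY*1e3),2)
    print(tag,"rows",np.median(f),np.median(b),"pad front y",y(np.median(f)),"pad back y",y(np.median(b)))
E
python3 -c "
from h import *
for t in ['8','9','a','b','c']: padpos(t)"
```

```text
8 rows 222.5 246.5 pad front y -49.46 pad back y -76.09
9 rows 122.5 147.5 pad front y -61.65 pad back y -78.54
a rows 89.5 112.5 pad front y -64.4 pad back y -79.06
b rows 73.5 96.5 pad front y -64.44 pad back y -78.74
c rows 42.5 66.5 pad front y -58.43 pad back y -72.65
```

Call:
jog_arm(linear=[[0,0.006,0],[0,0.006,0],[0,-0.02,0],[0,-0.045,0],[0,-0.055,0],[0,-0.055,0],[0,-0.035,0],[0,-0.015,0],[0,0.005,0],[0,0.005,0]], delta_rot=[[0,0,0],[0,0,0],[0,0,0],[0,0,0],[0,0,0],[0,0,0],[0,0,0],[0,0,0],[0,0,0],[0,0,0]], gripper=[-1,-1,-1,-1,-1,-1,-1,-1,-1,-1])

```text
clock: 18.15
tcp_pos: [0.6161, -0.1374, 0.1903]
ee_rot: [0.991, 0.136, -0.0, -0.001]
wrist_force: [-3.4, 6.7, 3.4]
opening: 0.0
```

```bash
python3 -c "
from h import *
stat('d');padpos('d')"
```

```text
18.15 [ 0.61610117 -0.13742611  0.19033851] [ 9.90760403e-01  1.35616688e-01 -2.30603336e-04 -1.37288091e-03] [-3.36566979  6.69559378  3.35793023] 0.0004417040958121895 [ 0.5   0.52 -0.52  1.69  0.29  1.01  0.15]
TCP clamp y mm -170.47 push N 6.32 fz 4.43
d rows 26.5 51.5 pad front y -51.17 pad back y -65.67
```

Call:
jog_arm(linear=[[0,-0.02,0],[0,-0.045,0],[0,-0.06,0],[0,-0.06,0],[0,-0.04,0],[0,-0.025,0],[0,-0.01,0],[0,0,0],[0,0,0],[0,0,0]], delta_rot=[[0,0,0],[0,0,0],[0,0,0],[0,0,0],[0,0,0],[0,0,0],[0,0,0],[0,0,0],[0,0,0],[0,0,0]], gripper=[-1,-1,-1,-1,-1,-1,-1,-1,-1,-1])

```text
clock: 19.25
tcp_pos: [0.6161, -0.1374, 0.1904]
ee_rot: [0.991, 0.136, -0.0, -0.001]
wrist_force: [-2.8, 6.2, 3.3]
opening: -0.005
```

```bash
python3 -c "
from h import *
stat('e');padpos('e')"
```

```text
19.25 [ 0.61613282 -0.13739382  0.19039957] [ 9.90737070e-01  1.35790842e-01 -6.07880059e-05 -9.50048020e-04] [-2.77690676  6.23019555  3.25234528] -0.004857387186027888 [ 0.5   0.52 -0.52  1.69  0.29  1.01  0.15]
TCP clamp y mm -170.45 push N 6.54 fz 2.89
e rows 15.5 40.5 pad front y -45.05 pad back y -59.3
```

View pics/ste.png

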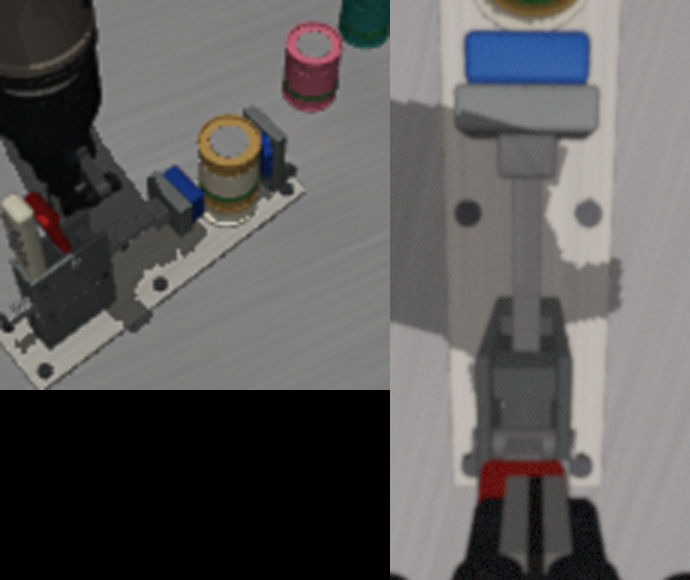

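Call:
jog_arm(linear=[[0,-0.02,0],[0,-0.045,0],[0,-0.06,0],[0,-0.06,0],[0,-0.04,0],[0,-0.025,0],[0,-0.01,0],[0,0,0],[0,0,0],[0,0,0]], delta_rot=[[0,0,0],[0,0,0],[0,0,0],[0,0,0],[0,0,0],[0,0,0],[0,0,0],[0,0,0],[0,0,0],[0,0,0]], gripper=[-1,-1,-1,-1,-1,-1,-1,-1,-1,-1])

```text
clock: 20.35
tcp_pos: [0.6161, -0.1374, 0.1904]
ee_rot: [0.991, 0.136, -0.0, -0.001]
wrist_force: [-2.6, 5.8, 3.8]
opening: 0.001
```

```bash
python3 -c "
from h import *
stat('f');padpos('f')"
```

```text
20.35 [ 0.61612852 -0.13738586  0.19038838] [ 9.90729077e-01  1.35849124e-01 -6.87258947e-05 -9.52269811e-04] [-2.61973886  5.77260806  3.79163908] 0.0008270677202484309 [ 0.5   0.52 -0.52  1.69  0.29  1.01  0.15]
TCP clamp y mm -170.46 push N 6.83 fz 3.62
f rows 3.5 30.5 pad front y -38.39 pad back y -53.53
```

Call:
jog_arm(linear=[[0,-0.02,0],[0,-0.045,0],[0,-0.06,0],[0,-0.06,0],[0,-0.04,0],[0,-0.025,0],[0,-0.01,0],[0,0,0],[0,0,0],[0,0,0]], delta_rot=[[0,0,0],[0,0,0],[0,0,0],[0,0,0],[0,0,0],[0,0,0],[0,0,0],[0,0,0],[0,0,0],[0,0,0]], gripper=[-1,-1,-1,-1,-1,-1,-1,-1,-1,-1])

```text
clock: 21.45
tcp_pos: [0.6161, -0.1374, 0.1904]
ee_rot: [0.991, 0.136, -0.0, -0.001]
wrist_force: [-2.8, 6.3, 4.4]
opening: 0.001
```

```bash
python3 -c "
from h import *
stat('g');padpos('g')"
```

```text
21.45 [ 0.61610701 -0.13735675  0.19038277] [ 9.90730495e-01  1.35838576e-01 -9.46425218e-05 -9.78978710e-04] [-2.78782272  6.26117739  4.4149597 ] 0.000764758472282463 [ 0.5   0.52 -0.52  1.69  0.29  1.01  0.15]
TCP clamp y mm -170.41 push N 6.69 fz 3.82
g rows -0.5 19.5 pad front y -36.16 pad back y -47.25
```

View pics/stg.png

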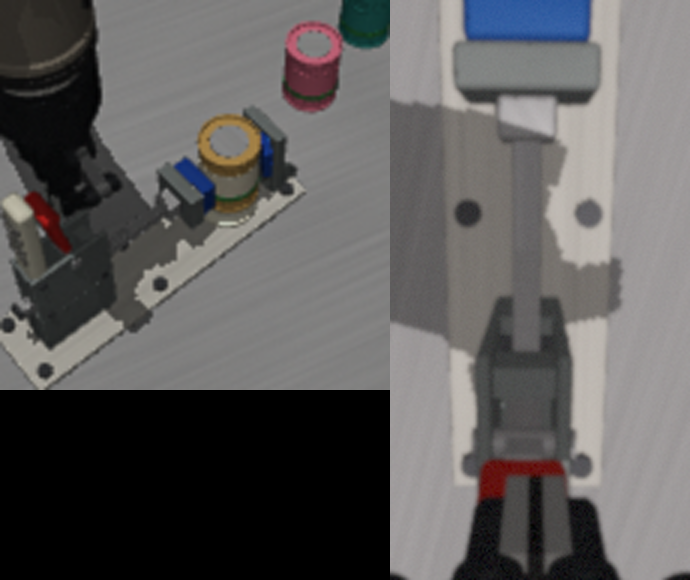

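Call:
jog_arm(linear=[[0,-0.02,0],[0,-0.045,0],[0,-0.06,0],[0,-0.06,0],[0,-0.04,0],[0,-0.025,0],[0,-0.01,0],[0,0,0],[0,0,0],[0,0,0]], delta_rot=[[0,0,0],[0,0,0],[0,0,0],[0,0,0],[0,0,0],[0,0,0],[0,0,0],[0,0,0],[0,0,0],[0,0,0]], gripper=[-1,-1,-1,-1,-1,-1,-1,-1,-1,-1])

```text
clock: 22.55
tcp_pos: [0.6161, -0.1374, 0.1904]
ee_rot: [0.991, 0.136, -0.0, -0.001]
wrist_force: [-1.8, 6.6, 4.6]
opening: 0.001
```

```bash
python3 -c "
from h import *
stat('h');padpos('h')"
```

```text
22.55 [ 0.61611399 -0.13736292  0.190389  ] [ 9.90733650e-01  1.35815694e-01 -9.34895982e-05 -9.60957272e-04] [-1.77428533  6.61266671  4.58792205] 0.001158553299262303 [ 0.5   0.52 -0.52  1.69  0.29  1.01  0.15]
TCP clamp y mm -170.44 push N 6.72 fz 5.16
h rows -0.5 8.5 pad front y -36.17 pad back y -41.12
```

View pics/sth.png

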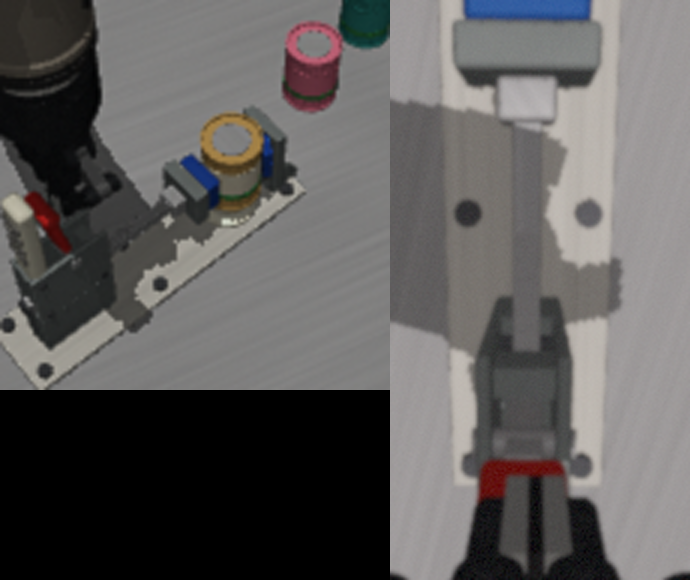

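Call:
jog_arm(linear=[[0,-0.02,0],[0,-0.045,0],[0,-0.06,0],[0,-0.06,0],[0,-0.04,0],[0,-0.025,0],[0,-0.015,0],[0,-0.005,0],[0,-0.002,0],[0,-0.002,0]], delta_rot=[[0,0,0],[0,0,0],[0,0,0],[0,0,0],[0,0,0],[0,0,0],[0,0,0],[0,0,0],[0,0,0],[0,0,0]], gripper=[-1,-1,-1,-1,-1,-1,-1,-1,-1,-1])

```text
clock: 23.65
tcp_pos: [0.6155, -0.1351, 0.1906]
ee_rot: [0.991, 0.136, -0.001, -0.002]
wrist_force: [-5.0, 11.0, 7.6]
opening: 0.001
```

```bash
python3 -c "
from h import *
stat('i');padpos('i')
d=load('scenei');cv2.imwrite('pics/scenei.png',cv2.resize(d['pixels'][185:245,215:285],None,fx=9,fy=9,interpolation=cv2.INTER_CUBIC))"
```

```text
23.65 [ 0.61549708 -0.13506745  0.19062288] [ 9.90664116e-01  1.36311741e-01 -5.18167710e-04 -1.85729297e-03] [-4.97042119 11.00422401  7.6166318 ] 0.001363651552480892 [ 0.5   0.52 -0.52  1.7   0.29  1.01  0.15]
TCP clamp y mm -168.03 push N 10.67 fz 6.72
i rows -0.5 6.5 pad front y -33.48 pad back y -37.33
```

View pics/sti.png

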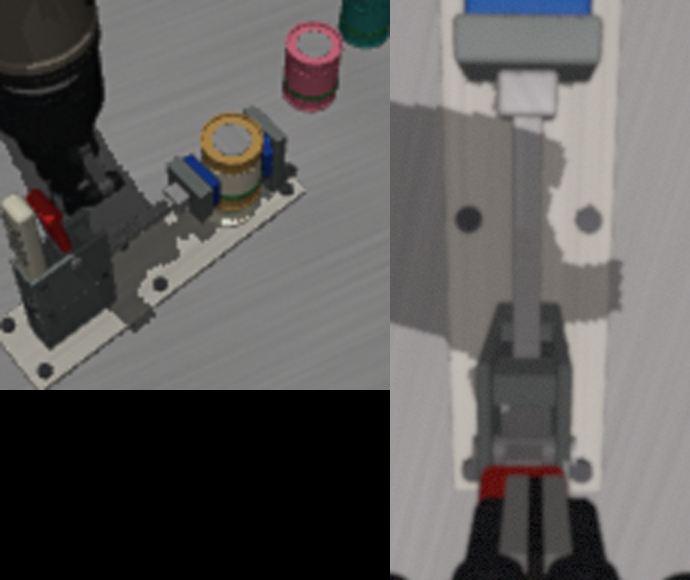

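View pics/scenei.png

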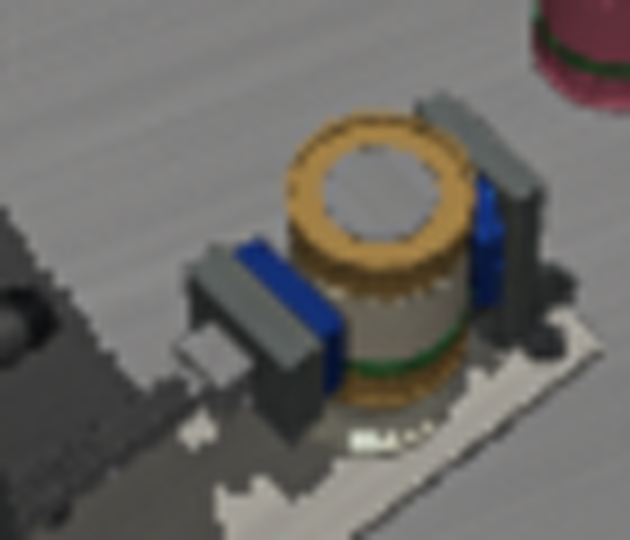

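Call:
jog_arm(linear=[[0,0.002,0],[0,0.004,0],[0,0.006,0],[0,0.008,0],[0,0.008,0],[0,0.008,0],[0,0.008,0],[0,0.008,0],[0,0.008,0],[0,0.008,0]], delta_rot=[[0,0,0],[0,0,0],[0,0,0],[0,0,0],[0,0,0],[0,0,0],[0,0,0],[0,0,0],[0,0,0],[0,0,0]], gripper=[-1,-1,-1,-1,-1,-1,-1,-1,-1,-1])

```text
clock: 24.75
tcp_pos: [0.6161, -0.1372, 0.1905]
ee_rot: [0.991, 0.137, -0.001, -0.002]
wrist_force: [-5.7, 11.6, 7.2]
opening: -0.001
```

```bash
python3 -c "
from h import *
stat('j');padpos('j')
d=load('scenej');cv2.imwrite('pics/scenej.png',cv2.resize(d['pixels'][185:245,215:285],None,fx=9,fy=9,interpolation=cv2.INTER_CUBIC))"
```

```text
24.75 [ 0.61608619 -0.13720956  0.190519  ] [ 9.90604858e-01  1.36733863e-01 -7.72183223e-04 -2.29537887e-03] [-5.71621689 11.61473073  7.19701636] -0.0008602651593239505 [ 0.5   0.52 -0.52  1.69  0.29  1.01  0.16]
TCP clamp y mm -170.27 push N 13.62 fz 7.48
j rows -0.5 0.5 pad front y -35.6 pad back y -36.14
```

View pics/scenej.png

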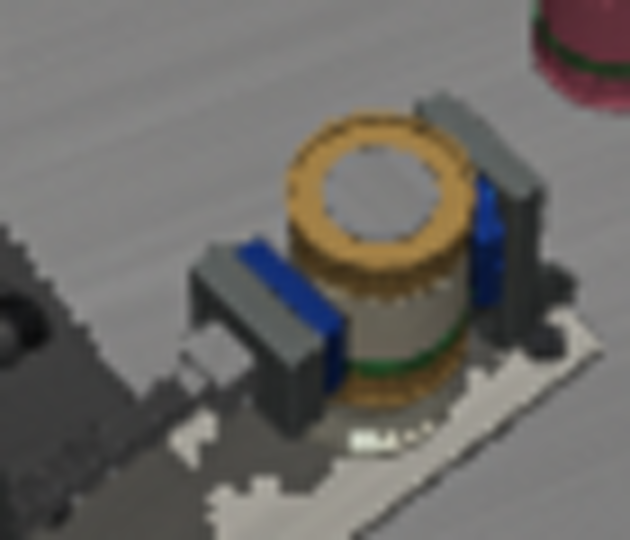

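```bash
python3 -c "
from h import *
ims=[cv2.resize(load(n)['pixels'][205:240,222:262],None,fx=10,fy=10,interpolation=cv2.INTER_CUBIC) for n in ('sceneg','sceneh','scenei','scenej')]
cv2.imwrite('pics/cmp.png',np.vstack([np.hstack(ims[:2]),np.hstack(ims[2:])]))"
```

```text
(no output)
```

View pics/cmp.png

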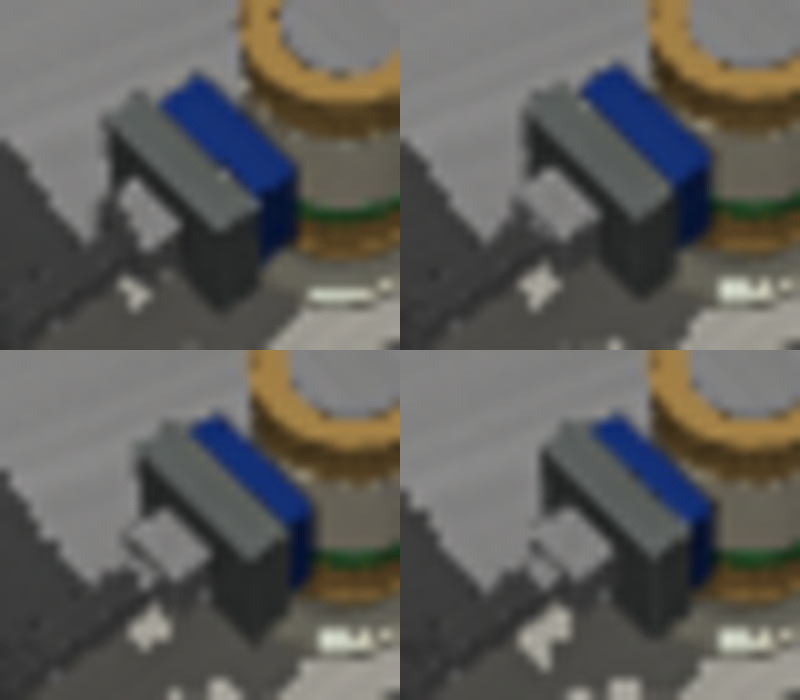

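```bash
python3 -c "
from h import *
for n in ('scene4','scenea','sceneb','scenec','scened','scenee','scenef','sceneg','sceneh','scenei','scenej'):
    p=load(n)['pixels'].astype(np.float32)
    bl=np.clip(p[:,:,0]-p[:,:,2],0,None)[190:245,210:262]
    u=cv2.resize(bl,None,fx=10,fy=10,interpolation=cv2.INTER_CUBIC)
    m=(u>35).astype(np.uint8); nn,l,st,c=cv2.connectedComponentsWithStats(m); i=1+np.argmax(st[1:,4])
    x0=st[i,0]; w=st[i,2]; t=[(l[:,x]==i).sum() for x in range(x0+40,x0+85,5)]
    # sum blueness in upsampled column /10 (subpixel)
    print(n,'x0',x0,'y0',st[i,1],'w',w,'area',st[i,4],'colthick',t)
"
```

```text
scene4 x0 190 y0 297 w 131 area 8175 colthick [np.int64(68), np.int64(68), np.int64(68), np.int64(68), np.int64(68), np.int64(68), np.int64(67), np.int64(68), np.int64(66)]
scenea x0 190 y0 299 w 126 area 7809 colthick [np.int64(65), np.int64(65), np.int64(65), np.int64(65), np.int64(64), np.int64(65), np.int64(63), np.int64(66), np.int64(70)]
sceneb x0 190 y0 298 w 124 area 7429 colthick [np.int64(66), np.int64(66), np.int64(65), np.int64(64), np.int64(64), np.int64(64), np.int64(64), np.int64(65), np.int64(64)]
scenec x0 211 y0 280 w 127 area 8700 colthick [np.int64(73), np.int64(77), np.int64(79), np.int64(80), np.int64(82), np.int64(82), np.int64(80), np.int64(80), np.int64(81)]
scened x0 226 y0 265 w 134 area 8748 colthick [np.int64(72), np.int64(74), np.int64(76), np.int64(77), np.int64(73), np.int64(76), np.int64(78), np.int64(77), np.int64(73)]
scenee x0 245 y0 253 w 135 area 9026 colthick [np.int64(73), np.int64(76), np.int64(76), np.int64(77), np.int64(74), np.int64(75), np.int64(76), np.int64(77), np.int64(75)]
scenef x0 263 y0 240 w 135 area 9179 colthick [np.int64(72), np.int64(75), np.int64(75), np.int64(74), np.int64(75), np.int64(76), np.int64(76), np.int64(76), np.int64(77)]
sceneg x0 280 y0 226 w 134 area 8798 colthick [np.int64(72), np.int64(75), np.int64(77), np.int64(76), np.int64(74), np.int64(72), np.int64(72), np.int64(72), np.int64(73)]
sceneh x0 303 y0 216 w 127 area 8178 colthick [np.int64(69), np.int64(71), np.int64(70), np.int64(70), np.int64(69), np.int64(68), np.int64(69), np.int64(71), np.int64(70)]
scenei x0 311 y0 216 w 120 area 5629 colthick [np.int64(50), np.int64(51), np.int64(51), np.int64(51), np.int64(49), np.int64(48), np.int64(48), np.int64(48), np.int64(49)]
scenej x0 313 y0 216 w 118 area 5261 colthick [np.int64(46), np.int64(47), np.int64(50), np.int64(49), np.int64(46), np.int64(48), np.int64(51), np.int64(50), np.int64(48)]
```

Call:
jog_arm(linear=[[0,0,0],[0,0,0],[0,0,0],[0,0,0],[0,0,0],[0,0,0],[0,0,0],[0,0,0],[0,0,0],[0,0,0]], delta_rot=[[0,0,0],[0,0,0],[0,0,0],[0,0,0],[0,0,0],[0,0,0],[0,0,0],[0,0,0],[0,0,0],[0,0,0]], gripper=[-1,-1,-1,-1,-1,-1,-1,-1,-1,-1])

```text
clock: 25.85
tcp_pos: [0.6161, -0.1372, 0.1905]
ee_rot: [0.991, 0.137, -0.001, -0.002]
wrist_force: [-6.7, 10.8, 7.6]
opening: 0.002
```

```bash
python3 -c "
from h import *
s=load('scene0');P=np.array([.576,-.007,.089]);EX=np.array([.963,.269,0])
p=(proj(s,P+.001*EY)-proj(s,P));q=proj(s,P+.01*EX)-proj(s,P-.01*EX)
print('zoom-vertical per mm',10*abs(p[1]-p[0]*q[1]/q[0]), 'x per mm',10*p)
stat('k');padpos('k')
n='scenek'
pp=load(n)['pixels'].astype(np.float32);cv2.imwrite('pics/scenek.png',load(n)['pixels'])
u=cv2.resize(np.clip(pp[:,:,0]-pp[:,:,2],0,None)[190:245,210:262],None,fx=10,fy=10,interpolation=cv2.INTER_CUBIC)
m=(u>35).astype(np.uint8); nn,l,st,c=cv2.connectedComponentsWithStats(m); i=1+np.argmax(st[1:,4]);x0=st[i,0]
print(st[i],[int((l[:,x]==i).sum()) for x in range(x0+40,x0+85,5)])
"
```

```text
zoom-vertical per mm 4.954618903083665 x per mm [ 2.96076156 -2.13374378]
25.85 [ 0.61608502 -0.13722742  0.19054376] [ 9.90601415e-01  1.36759570e-01 -7.62943113e-04 -2.25249695e-03] [-6.67015798 10.83998427  7.55408727] 0.002456361581183769 [ 0.5   0.52 -0.52  1.69  0.29  1.01  0.16]
TCP clamp y mm -170.28 push N 12.31 fz 7.71
k rows -0.5 0.5 pad front y -35.62 pad back y -36.17
[ 313  216  118  159 5249] [46, 47, 50, 48, 46, 48, 50, 50, 48]
```

View pics/scenek.png

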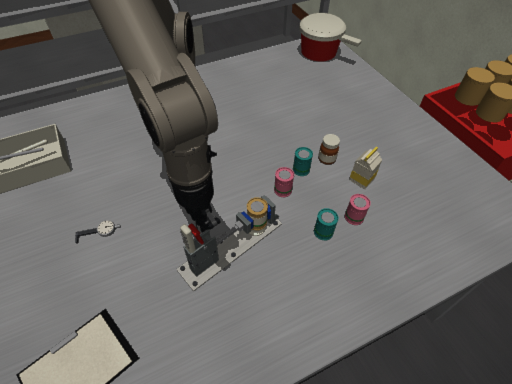

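```bash
python3 -c "
from workcell import env
print(env.job_done())"
```

```text
the job is handed in; nothing more can be done
None
```

The gold tin stands upright on the clamp seat, gripped between the soft pad and the V jaw. The job was handed in at about 26 s with the trigger still held squeezed.

**How it went:** I lowered the tin until it touched the seat with about 8 N, let go and backed straight up. I then pumped the trigger with the closed fingers through seven full strokes. The eighth stroke is part-way and is the one being held. The rod and jaw were moved by the trigger only.

**Last checks:**
- **Pad:** the pad's thickness in the scene picture puts it pressed in about 5.6 mm of 12. The push on the trigger, about 12–13 N against 6.6 N in the air, gives 5.5–6 mm.
- **Steadiness:** the pad and the arm's position stayed the same through one further second of holding.
- **Tin:** the scene view shows it upright in the V.
- **Bystanders:** the jar, carton and gauge look unmoved. I checked these by eye only.

**What disagreed:**
- **Camera readings:** the wrist camera's positions drifted with distance, as if it were tilted by about 1°, and the top and scene cameras differed by about 9 mm. I relied on measurements relative to the clamp itself.
- **Rod position:** the absolute rod estimate implied 2–3.5 mm of pad compression. I gave it less weight than the pad thickness and the push force, which agreed with each other.
- **Tin placement:** before clamping, the tin measured about 2 mm off to the side on the seat, which the V should have taken up.

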